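Back off a lens retaining ring by counted turns with one fingertip

TASK

The lens in the low round stand is to come out for cleaning, and its knurled retaining ring has already been started. With the fingertips against the outside of the knurled rim, never gripping it, keep turning the ring counter-clockwise seen from above until the bar on its top face has come into line with the white line on the stand's foot for the second time, and leave it there so that the ring is loose but still on its thread. Do not lift, tip or shove the stand away from its place, and leave the things around it alone.

Things in the scene. Friction and masses are not known exactly. Their poses are not given: they have to be found in the camera images.
- lens_stand: Low, heavy lens stand (about 3 kg, unfastened; a level push over about 15 N slides it). Round dark steel foot 132 mm across, 14 mm high; above it a narrower neck and a barrel 82 mm across; on top the retaining ring around a glass lens. 70 mm high in all. Origin: centre of the underside, z up along the ring's axis; +x points to the white line on the foot.
- ring_center (a point): Point on the ring's axis at mid-height, 58 mm above the desk. The bright metal ring is 96 mm across over 18 upright half-round knurl ribs (89 mm between them; 3.5 mm proud, 15.5 mm apart), 24 mm high: underside 46 mm, top 70 mm above the desk. All round it, above the foot, the space is free for a fingertip; a tall microscope stands left of it, so wrists have most room on its near and right sides.
- lock_ring (a joint): Turn of the ring in rad: 0 = tight, its bar in line with the white line; grows counter-clockwise seen from above (loosening) and counts on through full turns: 6.28 = in line the first time, 12.57 = the second; a stop at 16. Starts between 0.5 and 2.5. About 0.06 N m of friction (1.3 N at the rim); stays where it is left, no spring, no noticeable rise.
- ring_mark (a point): The small dark radial bar on the top face of the ring, 10 x 4 mm, 38.5 mm from the axis and 71 mm above the desk; it turns with the ring.
- stand_mark (a point): The white radial line on the top of the stand's foot, 13 x 4 mm, 57.5 mm from the axis, 15 mm above the desk; it shows beyond the ring seen from above.
- objective_can: Bystander: small upright can with a clear cover and black base, 39 mm across, 66 mm high, beyond the stand. Origin: centre of its underside.
- dropper_bottle: Bystander: white dropper bottle, 42 mm across, 110 mm high, beyond the stand. Origin: centre of its underside.
- cover_glass_box: Bystander: clear square box, 38 x 38 x 21 mm, beyond the stand, to the right. Origin: centre of its underside.
- petri_dish: Bystander: low round dish with dark contents, 62 mm across, 13 mm high, to the left of the stand. Origin: centre of its underside.

How it is judged (in metres and radians):
On the way, in this order (a step that is already met when the one before it is completed fails the run):
1. the ring's bar has come round to the white line the first time (joint above 5.9 rad) (value of joint lock_ring above 5.9 rad).
2. the ring's bar has come round to the white line the second time (value of joint lock_ring between 12.166 and 12.966 rad), for 0.2 s.
At the end, for the whole second after the job is handed in: The ring rests two turns from tight, its bar within 0.4 rad (23 degrees) of the stand's white line (joint 12.17 to 12.97 rad); the stand is upright on the desk, within 40 mm of where it stood (all of step 2 and velocity of joint lock_ring between -0.05 and 0.05 rad/s and distance of lens_stand from where it was at the start of the episode below 0.04 m and height (world z) of lens_stand below 0.004 m and angle between lens_stand's own z axis and vertical below 0.05 rad); the robot touches nothing.
It fails at once if the stand is lifted (over 6 mm) or tipped (over 0.12 rad) (height (world z) of lens_stand above 0.006 m or angle between lens_stand's own z axis and vertical above 0.12 rad).
It fails at once if the stand is shoved more than 40 mm from its place (distance of lens_stand from where it was at the start of the episode above 0.04 m).
It fails at once if a bystander is moved more than 20 mm (distance of any of objective_can, dropper_bottle, cover_glass_box, petri_dish from where it was at the start of the episode above 0.02 m).
It also fails if it takes over 69 s, if anything falls off the work surface, if the arm or the gripper's body presses on something with over 40 N, if the wrist force passes 120 N, or if a joint passes its speed limit or range.

ROBOT

A 6-joint arm with a two-finger parallel gripper is mounted at the origin on a cart in front of the work surface, level with it; the furniture and walls round the work are solid. World frame = base frame: x ahead of the robot, y to its left, z up, the work surface at z = 0. Lengths are in mm, angles in rad, forces in N, time in s.
With the tool pointing down it reaches from about 350 to 875 mm from the base axis. Payload 4.2 kg.
Tool frame: the origin (TCP) lies midway between the tips of the shut fingers; the grasp point (between the pads) lies 19 mm behind it; z points along the fingers, y is the line along which they close (so a half turn about z gives the same grasp; the last joint's range is limited). The gripper opens to 85 mm and grips with 20 to 120 N. Pads are 22 mm wide; open, the fingers measure 114 mm over their backs; the gripper's body (76 mm by 85 mm) begins 54 mm behind the grasp point. The pads swing forward as they close: fully open they stand 13 mm farther back than shut.
Start: joints at [1.548, 0.385, 0.008, 0, -1.194, -0.259], TCP at [173.771, 600.336, 231.312] pointing down, gripper open.
Joint ranges: [-3.14, 3.14], [-1.21, 2.06], [-1.07, 1.41], [-3.16, 2.05], [-2.99, -0.16], [-3.1, 3.1]. Speed limits (rad/s): [2.79, 2.79, 3.14, 3.14, 3.14, 3.14].

INTERFACE

Orientations are given as a unit quaternion [x, y, z, w].
In Python, from bench import arm gives the robot as it stands.
- The arm moves only by the tool send_rows, never from a script. Its argument "targets" is a list of rows, each an object of numbers: "gripper": the gripper command: -1 is fully open, 1 is shut, values between are in proportion; "x", "y", "z": the shift along the tool's x, y, z in cm; "ax", "ay", "az": the turn, a rotation vector about the tool's x, y, z in degrees. A call has 1 to 5 rows; each row shifts and turns the commanded pose from where the row before left it, along the tool's axes as they then stand; what a row does not reach is not made up. A row lasts 1/12 s, in which the tool goes at most 41.7 mm and 7.16 degrees, less where a joint would pass 70% of its speed; a pose out of reach is approached as far as the arm can. A call is refused whole if a number of a shift passes 4.17 or a number of a turn 7.16, either way. A call with a gripper value outside its range is refused whole. The fingers move at their own pace and stop on an object; the grip force is fixed at half the most. Time passes only in rows, so rows that do not move let the fingers close. It gives the time, the measured TCP pose, the force, the opening and the grip force at its end, in the units of the state.
- arm.read_state(): the state, without advancing time (a new reading comes with each control period).
- arm.get_image(name): name is "side" or "top"; returns (picture, depth): 420x560x3 uint8, red, green, blue; 420x560 float32, mm along the optical axis (not along the pixel's ray), 0 where there is no reading.
- arm.camera_model(name): a dict with "fx", "fy", "cx", "cy" (pixels), "distortion" ([k1, k2, p1, p2, k3] as OpenCV has them; the pictures are not rectified), "cam_to_world" (4x4, takes a point from camera to world coordinates). Camera axes: x right, y down, z forward; pixel columns grow to the right and rows downward; lengths in mm; the calibration is good to about 2 mm. A picture is of the moment at which its call begins. camera_model takes no time and is no camera call.
- arm.job_done(): hands the job in; it is judged then, once.
Trained networks look in the newest picture that a camera, given by its name, has taken for a name from the list of things; names that differ only in an ending like _2 or _b are one class to them, and where a whole thing is asked for, a point or a joint stands for the part that bears it (a point fixed in the world has none). Each returns a list of dicts, best first, with "score" (0 to 1); they miss things now and then, are a little off and sometimes report something else, mostly with a low value. They report only what shows in the picture. A call takes as long as a camera call.
- arm.boxes_of(camera, thing): "rect" ([left, top, width, height] in pixels, round what is visible of it).
The state is a dict: "clock": time; "joints": joint angles; "joint_vel": joint speeds; "joint_efforts": joint torques, N m; "position": TCP position; "ee_rot": TCP orientation; "contact_force": force on the tool from outside, world axes, zero at the start; "wrist_torque": the same for the moment, N m; "gripper_width": finger opening in mm; "grasp_force": force on a finger pad.
Only numpy, scipy, OpenCV 4.12 (cv2) and the standard library are available. Lean on these libraries where they do the work, as an engineer would, in place of code of your own. Each camera call takes 0.05 s, during which the arm holds its last target. There are 200 camera calls.

## Working session

There is one attempt and no reset: what is moved stays moved. The work goes in short steps, Python scripts to look and compute and a tool call to move; the robot and the scene stay as the last step left them, time stands still between calls to the robot, and variables do not carry over. Pictures are saved under pics/ and viewed, at most 10 in all, crops included, and the job is handed in when it is done.

Besides the shell and the picture viewer there is one more tool, called after "Request:" by a JSON object that holds its "op" and its "data". send_rows: Moves the arm, as the interface text tells. Its arguments: {"type":"object","properties":{"targets":{"type":"array"}},"required":["targets"]}

```bash
ls; mkdir -p pics
cat > h.py <<'E'
from bench import arm
import numpy as np, cv2
def pix2w(cam,u,v,z):
    m=arm.camera_model(cam);K=np.array([[m['fx'],0,m['cx']],[0,m['fy'],m['cy']],[0,0,1]]);T=np.array(m['cam_to_world'])
    p=cv2.undistortPoints(np.array([[[u,v]]],float),K,np.array(m['distortion'],float))[0,0]
    d=T[:3,:3]@np.array([p[0],p[1],1]);o=T[:3,3];return o+d*(z-o[2])/d[2]
E
python3 - <<'E'
from h import *
print(arm.read_state())
for c in("top","side"):
    im,d=arm.get_image(c);cv2.imwrite(f"pics/{c}0.png",im[:,:,::-1])
    m=arm.camera_model(c);print(c,m['fx'],np.round(m['cam_to_world'],3).tolist())
    for t,z in(("lens_stand",14),("lock_ring",70),("ring_mark",71),("stand_mark",15),("objective_can",66),("dropper_bottle",110),("cover_glass_box",21),("petri_dish",13)):
        for b in arm.boxes_of(c,t)[:1]:
            l,tp,w,h=b['rect'];print(t,round(b['score'],2),np.round(b['rect']),np.round(pix2w(c,l+w/2,tp+h/2,z)))
E
```

```text
pics
{'clock': 0.0, 'joints': array([ 1.54761048e+00,  3.85584076e-01,  6.62403897e-03, -4.95680375e-04,
       -1.19397388e+00, -2.58552431e-01]), 'joint_vel': array([-0.00023105, -0.00013922,  0.00118292,  0.0003572 , -0.00018183,
        0.00238037]), 'joint_efforts': array([-1.40617749e-04, -3.92293918e+01,  1.88403010e+01,  4.18629706e+00,
       -4.69669205e-03, -7.05903773e-06]), 'position': array([173.6151276 , 599.80286047, 230.20474876]), 'ee_rot': array([ 9.90080905e-01, -1.40494152e-01, -1.03271426e-04,  1.08844757e-03]), 'contact_force': array([-0.02381516, -0.51889073,  0.22376155]), 'wrist_torque': array([ 0.02946981, -0.03423723, -0.06641853]), 'grasp_force': 0.0, 'gripper_width': 85.6419438945596}
top 407.33695048417854 [[0.013, -0.995, 0.096, 502.058], [-1.0, -0.014, -0.001, -287.014], [0.002, -0.096, -0.995, 928.905], [0.0, 0.0, 0.0, 1.0]]
lens_stand 0.93 [299. 216.  61.  59.] [ 507. -408.   14.]
lock_ring 0.96 [311. 224.  46.  42.] [ 508. -411.   70.]
ring_mark 0.58 [310. 223.  44.  44.] [ 509. -407.   71.]
stand_mark 0.57 [298. 220.  58.  56.] [ 503. -402.   15.]
[... 165 characters left out ...]
] [ 650. -425.   21.]
petri_dish 0.6 [180. 278.  31.  28.] [ 403. -112.   13.]
side 452.08760713977927 [[-0.327, -0.803, 0.499, 99.772], [-0.945, 0.28, -0.169, -114.173], [-0.004, -0.526, -0.85, 896.274], [0.0, 0.0, 0.0, 1.0]]
lens_stand 0.88 [309. 206.  61.  55.] [ 508. -404.   14.]
lock_ring 0.85 [319. 204.  44.  42.] [ 500. -398.   70.]
ring_mark 0.61 [322. 198.  47.  48.] [ 504. -408.   71.]
stand_mark 0.94 [310. 204.  61.  58.] [ 508. -407.   15.]
objective_can 0.93 [241. 153.  12.  29.] [ 711. -256.   66.]
dropper_bottle 0.65 [268. 145.  18.  34.] [ 673. -316.  110.]
cover_glass_box 0.56 [313. 171.  23.  20.] [ 648. -424.   21.]
petri_dish 0.59 [212. 302.  27.  31.] [ 408. -111.   13.]
```

View pics/top0.png

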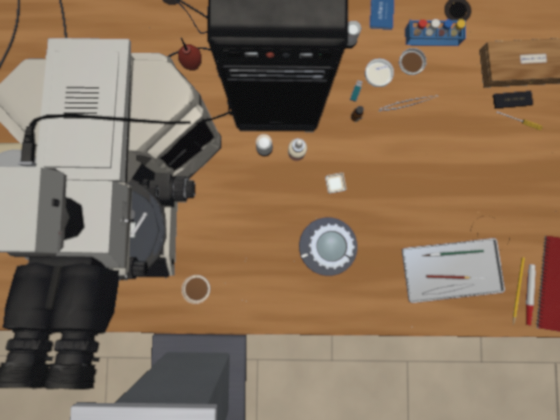

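View pics/side0.png

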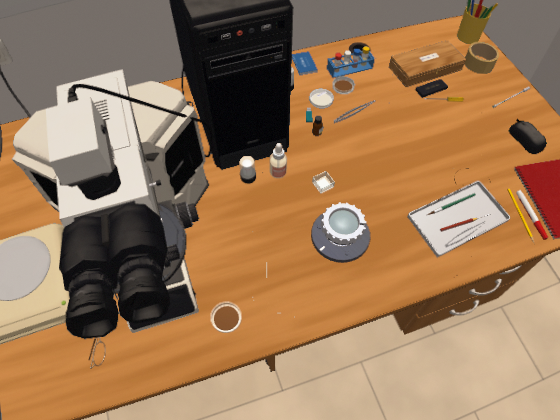

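Top: stand at px (328,246), white line at about (306,255) and ring ribs visible; microscope occupies cols 0–220, and it lies between the start pose and the stand. Next I'll map the obstacle heights and refine the ring centre and marks.

```bash
cat >> h.py <<'E'
def cloud(cam,d):
    m=arm.camera_model(cam);K=np.array([[m['fx'],0,m['cx']],[0,m['fy'],m['cy']],[0,0,1]]);T=np.array(m['cam_to_world'])
    v,u=np.mgrid[0:420,0:560];p=cv2.undistortPoints(np.stack([u,v],-1).reshape(-1,1,2).astype(float),K,np.array(m['distortion'],float))[:,0]
    P=np.c_[p,np.ones(len(p))]*d.reshape(-1,1);W=P@T[:3,:3].T+T[:3,3];W[d.ravel()<=0]=np.nan;return W
def w2pix(cam,P):
    m=arm.camera_model(cam);K=np.array([[m['fx'],0,m['cx']],[0,m['fy'],m['cy']],[0,0,1]]);T=np.linalg.inv(np.array(m['cam_to_world']))
    return cv2.projectPoints(np.atleast_2d(P).astype(float),cv2.Rodrigues(T[:3,:3])[0],T[:3,3],K,np.array(m['distortion'],float))[0][:,0]
def polar(cam,im,c,r0,r1,z,n=720,nr=60):
    th=np.arange(n)*2*np.pi/n;rr=np.linspace(r0,r1,nr);R,TH=np.meshgrid(rr,th,indexing='ij')
    P=np.stack([c[0]+R*np.cos(TH),c[1]+R*np.sin(TH),np.full(R.shape,z)],-1).reshape(-1,3)
    q=w2pix(cam,P).astype(np.float32).reshape(nr,n,2);return cv2.remap(im,q[...,0],q[...,1],cv2.INTER_CUBIC)
E
python3 - <<'E'
from h import *
H=np.full((11,14),0.)
for c in("top","side"):
    im,d=arm.get_image(c);np.save(c+"0.npy",im);W=cloud(c,d)
    W=W[~np.isnan(W[:,0])]
    for x,y,z in W:
        i=int((x+0)//80);j=int((y+600)//80)
        if 0<=i<11 and 0<=j<14: H[i,j]=max(H[i,j],z)
    # ring top & foot from depth
    n=W[np.hypot(W[:,0]-508,W[:,1]+408)<80]
    t=n[(n[:,2]>60)];print(c,len(t),np.median(t[:,2]),(t.min(0)+t.max(0))/2,t.max(0)-t.min(0))
    f=n[(n[:,2]>7)];print((f.min(0)+f.max(0))/2,f.max(0)-f.min(0))
print("cols y from -600 step 80; rows x from 0 step 80");print(H.astype(int))
im=np.load("top0.npy")
crop=cv2.resize(im[205:290,285:375,::-1],None,fx=6.5,fy=6.5,interpolation=cv2.INTER_CUBIC);cv2.imwrite("pics/c0.png",crop)
E
```

```text
top 1427 67.81735054584544 [ 506.97157867 -404.76509237   67.40195626] [92.68790575 94.32537666 14.77395312]
[ 506.14939234 -405.24023932   41.13323811] [127.75682788 130.82623229  67.31138942]
side 1346 68.32490682891353 [ 507.90835994 -406.36871025   67.45170676] [94.71938526 95.32404141 14.81560517]
[ 506.64212712 -405.85655649   40.95764518] [130.09527137 132.02760843  67.80372833]
cols y from -600 step 80; rows x from 0 step 80
[[  0   0   0   0   0   0   0   0   0   0   0   0   0   0]
 [  0   0   0   0   0   4   4   4   5   5   0   0   0   0]
 [  0   0   0   0   0   0   0   0   0   0   0   0   0   0]
 [  5   5   4   4   5   4 392 393 395   4   3   3   0   0]
 [ 17   5   6   5   5  16 409 415 414  34   6  18   0   0]
 [ 17  70  74  17   6  15 397 401 399  39   4   5   0   0]
 [ 18  73  74  71   6   5 365 481 432  50  53  51   0   0]
 [  7  23  24   5   5   6 365 481 363  52  61  60   0   0]
 [  7  25  25 112  68 315 407 459 339 302  60  61   0   0]
 [  6  54 423 424 424 423 334 337 334 303  48  48   2   0]
 [ 12  59 423 423 424 422 328 330 329   0   6   4   0   0]]
```

View pics/c0.png

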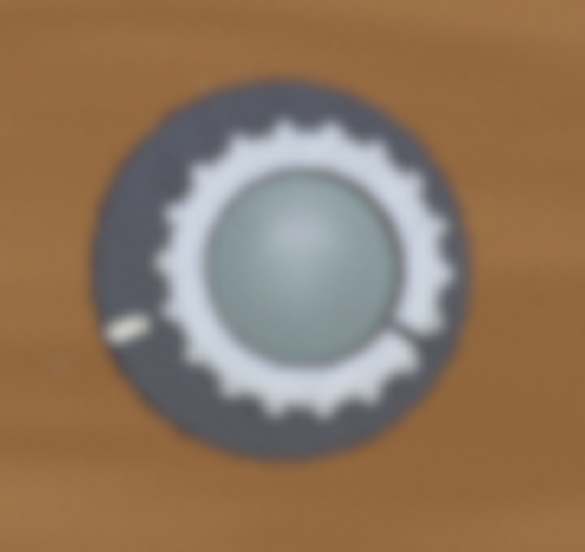

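Centre is about (507,-405.5), and the bar is about 129° past the line, so the ring starts near 2.25 rad. The ring needs about 590° more. I'll start by rising and winding the wrist.

Request:
{"op": "send_rows", "data": {"targets": [{"gripper": 0.27, "z": -4, "az": 7}, {"gripper": 0.27, "z": -4, "az": 7}, {"gripper": 0.27, "z": -4, "az": 7}, {"gripper": 0.27, "z": -4, "az": 7}, {"gripper": 0.27, "z": -4, "az": 7}]}}

```text
$.targets[0]: bad value
```

```bash
cat >> h.py <<'E'
from scipy.spatial.transform import Rotation as Rn
def st():
    s=arm.read_state();R=Rn.from_quat(s['ee_rot']).as_matrix();yaw=np.degrees(np.arctan2(R[1,0],R[0,0]))
    print("t",round(s['clock'],2),"p",np.round(s['position'],1),"yaw",round(yaw,1),"tilt",round(np.degrees(np.arccos(-R[2,2])),2),"j",np.round(s['joints'],2),"F",np.round(s['contact_force'],1),"w",round(s['gripper_width'],1));return s,R,yaw
def plan(way,n,az=0,gap=True):
    # rows to world waypoint in n rows with turning az per row
    s,R,yaw=st();D=(np.array(way,float)-s['position'])/n
    for i in range(n):
        v=R.T@D/10;print('{"gripper":0.27,"x":%.2f,"y":%.2f,"z":%.2f,"az":%g}'%(*v,az));R=R@Rn.from_rotvec([0,0,np.radians(az)]).as_matrix()
E
python3 - <<'E'
from h import *
plan([230,370,500],6,7)
im=np.load("top0.npy")
def edge(c,z,r0,r1,sgn):
    for _ in range(3):
        g=polar("top",cv2.cvtColor(im,cv2.COLOR_RGB2GRAY).astype(np.float32),c,r0,r1,z)
        pass
    return g
c=np.array([507,-405.5])
g=cv2.cvtColor(im,cv2.COLOR_RGB2GRAY).astype(np.float32)
# refine ring centre by maximizing bright annulus sum minus outside
best=max(((polar("top",g,(x,y),33,43,70,180,8).mean()-polar("top",g,(x,y),50,56,70,180,5).mean()-polar("top",g,(x,y),20,29,70,180,6).mean(),x,y) for x in np.arange(501,513,1) for y in np.arange(-412,-399,1)))
print(best)
c=best[1:]
ln=polar("top",g,c,53,62,15,360,6).mean(0);print("line",ln.argmax(),np.round(ln.max()),[(i,int(ln[i])) for i in np.argsort(-ln)[:12]])
b=polar("top",g,c,35,41,70,360,6).mean(0);print("bar",[(i,int(b[i])) for i in np.argsort(b)[:12]])
k=polar("top",g,c,45,48,70,720,4).mean(0);F=np.fft.rfft(k);print("rib phase deg (mod20)",(-np.degrees(np.angle(F[18]))/18)%20,np.round(np.abs(F[15:22])))
E
```

```text
t 1.0 p [173.8 600.4 231.3] yaw -16.1 tilt 0.0 j [ 1.55  0.38  0.01  0.   -1.19 -0.26] F [-0.5 -0.2 -0.2] w 85.2
{"gripper":0.27,"x":1.97,"y":3.43,"z":-4.48,"az":7}
{"gripper":0.27,"x":2.37,"y":3.16,"z":-4.48,"az":7}
{"gripper":0.27,"x":2.74,"y":2.85,"z":-4.48,"az":7}
{"gripper":0.27,"x":3.07,"y":2.49,"z":-4.48,"az":7}
{"gripper":0.27,"x":3.35,"y":2.10,"z":-4.48,"az":7}
{"gripper":0.27,"x":3.58,"y":1.68,"z":-4.48,"az":7}
(np.float32(-43.60978), np.int64(507), np.int64(-405))
line 111 188.0 [(np.int64(111), 187), (np.int64(112), 187), (np.int64(110), 178), (np.int64(113), 176), (np.int64(109), 162), (np.int64(114), 158), (np.int64(269), 150), (np.int64(270), 149), (np.int64(268), 147), (np.int64(286), 147), (np.int64(287), 146), (np.int64(271), 145)]
bar [(np.int64(238), 130), (np.int64(239), 133), (np.int64(237), 133), (np.int64(240), 141), (np.int64(236), 142), (np.int64(241), 153), (np.int64(235), 154), (np.int64(242), 165), (np.int64(234), 166), (np.int64(243), 177), (np.int64(233), 178), (np.int64(244), 186)]
rib phase deg (mod20) 8.248938 [ 126.  459.  765. 8875.  971.  174.  212.]
```

Request:
{"op": "send_rows", "data": {"targets": [{"gripper": 0.27, "x": 0, "y": 0, "z": -4, "ax": 0, "ay": 0, "az": 7}, {"gripper": 0.27, "x": 0, "y": 0, "z": -4, "ax": 0, "ay": 0, "az": 7}, {"gripper": 0.27, "x": 0, "y": 0, "z": -4, "ax": 0, "ay": 0, "az": 7}, {"gripper": 0.27, "x": 0, "y": 0, "z": -4, "ax": 0, "ay": 0, "az": 7}, {"gripper": 0.27, "x": 0, "y": 0, "z": -4, "ax": 0, "ay": 0, "az": 7}]}}

```text
clock: 1.42
position: [173.8, 599.8, 433.7]
ee_rot: [0.901, -0.434, -0.0, -0.0]
contact_force: [-0.2, 0.8, -0.1]
gripper_width: 31.1
grasp_force: 0.0
```

Run:
```python
from h import *
plan([280,350,510],10,7)
```

```text
t 1.42 p [173.8 599.8 433.7] yaw -51.5 tilt 0.03 j [ 1.55  0.33  0.42  0.   -1.66 -0.88] F [-0.2  0.8 -0.1] w 31.1
{"gripper":0.27,"x":2.62,"y":0.72,"z":-0.76,"az":7}
{"gripper":0.27,"x":2.68,"y":0.40,"z":-0.76,"az":7}
{"gripper":0.27,"x":2.71,"y":0.07,"z":-0.76,"az":7}
{"gripper":0.27,"x":2.70,"y":-0.26,"z":-0.76,"az":7}
{"gripper":0.27,"x":2.65,"y":-0.59,"z":-0.76,"az":7}
{"gripper":0.27,"x":2.56,"y":-0.91,"z":-0.76,"az":7}
{"gripper":0.27,"x":2.43,"y":-1.21,"z":-0.76,"az":7}
{"gripper":0.27,"x":2.26,"y":-1.50,"z":-0.76,"az":7}
{"gripper":0.27,"x":2.06,"y":-1.76,"z":-0.76,"az":7}
{"gripper":0.27,"x":1.83,"y":-2.00,"z":-0.76,"az":7}
```

Request:
{"op": "send_rows", "data": {"targets": [{"gripper": 0.27, "x": 2.62, "y": 0.72, "z": -0.9, "ax": 0, "ay": 0, "az": 7}, {"gripper": 0.27, "x": 2.68, "y": 0.4, "z": -0.9, "ax": 0, "ay": 0, "az": 7}, {"gripper": 0.27, "x": 2.71, "y": 0.07, "z": -0.9, "ax": 0, "ay": 0, "az": 7}, {"gripper": 0.27, "x": 2.7, "y": -0.26, "z": -0.9, "ax": 0, "ay": 0, "az": 7}, {"gripper": 0.27, "x": 2.65, "y": -0.59, "z": -0.9, "ax": 0, "ay": 0, "az": 7}]}}

```text
clock: 1.83
position: [228.0, 474.5, 476.8]
ee_rot: [0.729, -0.685, -0.0, -0.0]
contact_force: [0.1, 0.1, 0.9]
gripper_width: 31.3
grasp_force: 0.0
```

Request:
{"op": "send_rows", "data": {"targets": [{"gripper": 0.27, "x": 2.56, "y": -0.91, "z": -0.9, "ax": 0, "ay": 0, "az": 7}, {"gripper": 0.27, "x": 2.43, "y": -1.21, "z": -0.9, "ax": 0, "ay": 0, "az": 7}, {"gripper": 0.27, "x": 2.26, "y": -1.5, "z": -0.9, "ax": 0, "ay": 0, "az": 7}, {"gripper": 0.27, "x": 2.06, "y": -1.76, "z": -0.9, "ax": 0, "ay": 0, "az": 7}, {"gripper": 0.27, "x": 1.83, "y": -2.0, "z": -0.9, "ax": 0, "ay": 0, "az": 7}]}}

```text
clock: 2.25
position: [281.7, 349.8, 522.0]
ee_rot: [-0.489, 0.872, 0.0, 0.0]
contact_force: [-0.1, 0.8, -0.5]
gripper_width: 31.2
grasp_force: 0.0
```

Run:
```python
from h import *
plan([380,0,525],10,3)
```

```text
t 2.25 p [281.7 349.8 522. ] yaw -121.5 tilt 0.04 j [ 1.26  0.01  0.24  0.   -1.8  -1.81] F [-0.1  0.8 -0.5] w 31.2
{"gripper":0.27,"x":2.47,"y":-2.66,"z":-0.03,"az":3}
{"gripper":0.27,"x":2.33,"y":-2.79,"z":-0.03,"az":3}
{"gripper":0.27,"x":2.18,"y":-2.91,"z":-0.03,"az":3}
{"gripper":0.27,"x":2.02,"y":-3.02,"z":-0.03,"az":3}
{"gripper":0.27,"x":1.86,"y":-3.12,"z":-0.03,"az":3}
{"gripper":0.27,"x":1.70,"y":-3.21,"z":-0.03,"az":3}
{"gripper":0.27,"x":1.53,"y":-3.30,"z":-0.03,"az":3}
{"gripper":0.27,"x":1.35,"y":-3.37,"z":-0.03,"az":3}
{"gripper":0.27,"x":1.17,"y":-3.44,"z":-0.03,"az":3}
{"gripper":0.27,"x":0.99,"y":-3.50,"z":-0.03,"az":3}
```

Request:
{"op": "send_rows", "data": {"targets": [{"gripper": 0.27, "x": 2.47, "y": -2.66, "z": 0, "ax": 0, "ay": 0, "az": 3}, {"gripper": 0.27, "x": 2.33, "y": -2.79, "z": 0, "ax": 0, "ay": 0, "az": 3}, {"gripper": 0.27, "x": 2.18, "y": -2.91, "z": 0, "ax": 0, "ay": 0, "az": 3}, {"gripper": 0.27, "x": 2.02, "y": -3.02, "z": 0, "ax": 0, "ay": 0, "az": 3}, {"gripper": 0.27, "x": 1.86, "y": -3.12, "z": 0, "ax": 0, "ay": 0, "az": 3}]}}

```text
clock: 2.67
position: [331.4, 174.8, 521.7]
ee_rot: [-0.373, 0.928, 0.0, 0.001]
contact_force: [0.9, 0.1, -0.4]
gripper_width: 31.2
grasp_force: 0.0
```

Request:
{"op": "send_rows", "data": {"targets": [{"gripper": 0.27, "x": 1.7, "y": -3.21, "z": 0, "ax": 0, "ay": 0, "az": 3}, {"gripper": 0.27, "x": 1.53, "y": -3.3, "z": 0, "ax": 0, "ay": 0, "az": 3}, {"gripper": 0.27, "x": 1.35, "y": -3.37, "z": 0, "ax": 0, "ay": 0, "az": 3}, {"gripper": 0.27, "x": 1.17, "y": -3.44, "z": 0, "ax": 0, "ay": 0, "az": 3}, {"gripper": 0.27, "x": 0.99, "y": -3.5, "z": 0, "ax": 0, "ay": 0, "az": 3}]}}

```text
clock: 3.08
position: [381.4, 0.1, 521.8]
ee_rot: [-0.248, 0.969, 0.0, 0.001]
contact_force: [0.7, 0.5, 0.1]
gripper_width: 31.3
grasp_force: 0.0
```

Run:
```python
from h import *
plan([340,-320,525],10,6)
```

```text
t 3.08 p [3.814e+02 1.000e-01 5.218e+02] yaw -151.3 tilt 0.1 j [ 0.43 -0.11  0.12  0.   -1.8  -1.5 ] F [0.7 0.5 0.1] w 31.3
{"gripper":0.27,"x":1.90,"y":-2.61,"z":-0.03,"az":6}
{"gripper":0.27,"x":1.62,"y":-2.79,"z":-0.03,"az":6}
{"gripper":0.27,"x":1.32,"y":-2.95,"z":-0.03,"az":6}
{"gripper":0.27,"x":1.00,"y":-3.07,"z":-0.03,"az":6}
{"gripper":0.27,"x":0.68,"y":-3.16,"z":-0.03,"az":6}
{"gripper":0.27,"x":0.34,"y":-3.21,"z":-0.03,"az":6}
{"gripper":0.27,"x":0.01,"y":-3.23,"z":-0.03,"az":6}
{"gripper":0.27,"x":-0.33,"y":-3.21,"z":-0.03,"az":6}
{"gripper":0.27,"x":-0.67,"y":-3.16,"z":-0.03,"az":6}
{"gripper":0.27,"x":-0.99,"y":-3.07,"z":-0.03,"az":6}
```

Request:
{"op": "send_rows", "data": {"targets": [{"gripper": 0.27, "x": 1.9, "y": -2.61, "z": 0, "ax": 0, "ay": 0, "az": 6}, {"gripper": 0.27, "x": 1.62, "y": -2.79, "z": 0, "ax": 0, "ay": 0, "az": 6}, {"gripper": 0.27, "x": 1.32, "y": -2.95, "z": 0, "ax": 0, "ay": 0, "az": 6}, {"gripper": 0.27, "x": 1.0, "y": -3.07, "z": 0, "ax": 0, "ay": 0, "az": 6}, {"gripper": 0.27, "x": 0.68, "y": -3.16, "z": 0, "ax": 0, "ay": 0, "az": 6}]}}

```text
clock: 3.5
position: [360.5, -159.7, 521.7]
ee_rot: [0.013, 1.0, 0.0, 0.001]
contact_force: [0.6, -0.4, 1.2]
gripper_width: 31.2
grasp_force: 0.0
```

Request:
{"op": "send_rows", "data": {"targets": [{"gripper": 0.27, "x": 0.34, "y": -3.21, "z": 0, "ax": 0, "ay": 0, "az": 6}, {"gripper": 0.27, "x": 0, "y": -3.23, "z": 0, "ax": 0, "ay": 0, "az": 6}, {"gripper": 0.27, "x": -0.33, "y": -3.21, "z": 0, "ax": 0, "ay": 0, "az": 6}, {"gripper": 0.27, "x": -0.67, "y": -3.16, "z": 0, "ax": 0, "ay": 0, "az": 6}, {"gripper": 0.27, "x": -0.99, "y": -3.07, "z": 0, "ax": 0, "ay": 0, "az": 6}]}}

```text
clock: 3.92
position: [340.3, -319.8, 521.6]
ee_rot: [0.271, 0.963, -0.0, 0.0]
contact_force: [0.3, 0.1, -0.2]
gripper_width: 31.1
grasp_force: 0.0
```

Run:
```python
from h import *
# pre-approach: phi=-82 (gap 278=18 mod 20), tool x inward => yaw=98 (-262), R=85
phi=np.radians(-82);c=np.array([507,-405]);p=c+85*np.array([np.cos(phi),np.sin(phi)])
print(p);plan([*p,200],10,5.07)
```

```text
[ 518.82971358 -489.17278584]
t 3.92 p [ 340.3 -319.8  521.6] yaw 148.5 tilt 0.04 j [-0.41  0.05  0.27 -0.   -1.8  -1.71] F [ 0.3  0.1 -0.2] w 31.1
{"gripper":0.27,"x":-2.40,"y":-0.51,"z":3.22,"az":5.07}
{"gripper":0.27,"x":-2.44,"y":-0.30,"z":3.22,"az":5.07}
{"gripper":0.27,"x":-2.46,"y":-0.08,"z":3.22,"az":5.07}
{"gripper":0.27,"x":-2.45,"y":0.14,"z":3.22,"az":5.07}
{"gripper":0.27,"x":-2.43,"y":0.35,"z":3.22,"az":5.07}
{"gripper":0.27,"x":-2.39,"y":0.57,"z":3.22,"az":5.07}
{"gripper":0.27,"x":-2.33,"y":0.77,"z":3.22,"az":5.07}
{"gripper":0.27,"x":-2.26,"y":0.98,"z":3.22,"az":5.07}
{"gripper":0.27,"x":-2.16,"y":1.17,"z":3.22,"az":5.07}
{"gripper":0.27,"x":-2.05,"y":1.36,"z":3.22,"az":5.07}
```

Request:
{"op": "send_rows", "data": {"targets": [{"gripper": 0.27, "x": -2.4, "y": -0.51, "z": 3.2, "ax": 0, "ay": 0, "az": 5}, {"gripper": 0.27, "x": -2.44, "y": -0.3, "z": 3.2, "ax": 0, "ay": 0, "az": 5}, {"gripper": 0.27, "x": -2.46, "y": -0.08, "z": 3.2, "ax": 0, "ay": 0, "az": 5}, {"gripper": 0.27, "x": -2.45, "y": 0.14, "z": 3.2, "ax": 0, "ay": 0, "az": 5}, {"gripper": 0.27, "x": -2.43, "y": 0.35, "z": 3.2, "ax": 0, "ay": 0, "az": 5}]}}

```text
clock: 4.33
position: [431.3, -402.9, 359.9]
ee_rot: [0.473, 0.881, 0.0, 0.0]
contact_force: [0.3, 0.8, -0.0]
gripper_width: 31.3
grasp_force: 0.0
```

Request:
{"op": "send_rows", "data": {"targets": [{"gripper": 0.27, "x": -2.39, "y": 0.57, "z": 3.2, "ax": 0, "ay": 0, "az": 5}, {"gripper": 0.27, "x": -2.33, "y": 0.77, "z": 3.2, "ax": 0, "ay": 0, "az": 5}, {"gripper": 0.27, "x": -2.26, "y": 0.98, "z": 3.2, "ax": 0, "ay": 0, "az": 5}, {"gripper": 0.27, "x": -2.16, "y": 1.17, "z": 3.2, "ax": 0, "ay": 0, "az": 5}, {"gripper": 0.27, "x": -2.05, "y": 1.36, "z": 3.2, "ax": 0, "ay": 0, "az": 5.5}]}}

```text
clock: 4.75
position: [521.9, -486.2, 199.7]
ee_rot: [0.655, 0.755, -0.0, 0.0]
contact_force: [0.6, -0.3, 1.2]
gripper_width: 31.0
grasp_force: 0.0
```

Run:
```python
from h import *
s,R,y=st();phi=np.radians(-82);c=np.array([507,-405]);u=np.array([np.cos(phi),np.sin(phi)])
print("tool shift (cm) to R=85,z=52:",R.T@(np.r_[c+85*u,52]-s['position'])/10)
```

```text
t 4.75 p [ 521.9 -486.2  199.7] yaw 98.1 tilt 0.0 j [-0.52  0.56  0.21  0.   -1.23 -2.48] F [ 0.6 -0.3  1.2] w 31.0
tool shift (cm) to R=85,z=52: [-0.25101981 -0.34470996 14.76668372]
```

Request:
{"op": "send_rows", "data": {"targets": [{"gripper": 0.27, "x": -0.25, "y": -0.34, "z": 3.5, "ax": 0, "ay": 0, "az": 0}, {"gripper": 0.27, "x": 0, "y": 0, "z": 3.5, "ax": 0, "ay": 0, "az": 0}, {"gripper": 0.27, "x": 0, "y": 0, "z": 3.5, "ax": 0, "ay": 0, "az": 0}, {"gripper": 0.27, "x": 0, "y": 0, "z": 2.9, "ax": 0, "ay": 0, "az": 0}, {"gripper": 0.27, "x": 0, "y": 0, "z": 1.4, "ax": 0, "ay": 0, "az": 0}]}}

```text
clock: 5.17
position: [515.9, -486.7, 47.8]
ee_rot: [0.654, 0.756, -0.0, -0.004]
contact_force: [-0.2, 0.4, -0.3]
gripper_width: 31.1
grasp_force: 0.0
```

Request:
{"op": "send_rows", "data": {"targets": [{"gripper": 0.27, "x": 0.8, "y": 0, "z": 0, "ax": 0, "ay": 0, "az": 0}, {"gripper": 0.27, "x": 0.7, "y": 0, "z": 0, "ax": 0, "ay": 0, "az": 0}, {"gripper": 0.27, "x": 0.5, "y": 0, "z": 0, "ax": 0, "ay": 0, "az": 0}, {"gripper": 0.27, "x": 0.4, "y": 0, "z": 0, "ax": 0, "ay": 0, "az": 0}, {"gripper": 0.27, "x": 0.2, "y": 0, "z": 0, "ax": 0, "ay": 0, "az": 0}]}}

```text
clock: 5.58
position: [515.4, -462.3, 55.7]
ee_rot: [0.653, 0.757, 0.0, 0.002]
contact_force: [0.7, -0.5, -0.1]
gripper_width: 31.2
grasp_force: 0.0
```

```bash
cat >> h.py <<'E'
def orb(c=(507,-405)):
    s,R,y=st();d=s['position'][:2]-np.array(c);print("phi",round(np.degrees(np.arctan2(d[1],d[0])),1),"R",round(np.hypot(*d),1),"Ftool",np.round(R.T@s['contact_force'],1),"lateral miss mm",np.round(R.T@np.r_[np.array(c)-s['position'][:2],0],1))
E
python3 - <<'E'
from h import *
orb()
E
```

```text
t 5.58 p [ 515.4 -462.3   55.7] yaw 98.4 tilt 0.2 j [-0.5   0.64 -0.02  0.   -0.91 -2.5 ] F [ 0.7 -0.5 -0.1] w 31.2
phi -81.6 R 57.9 Ftool [-0.6  0.6  0.1] lateral miss mm [57.9  0.1 -0.1]
```

Request:
{"op": "send_rows", "data": {"targets": [{"gripper": 0.27, "x": 0.1, "y": 0, "z": 0.2, "ax": 0, "ay": 0, "az": 0}, {"gripper": 0.27, "x": 0.1, "y": 0, "z": 0.1, "ax": 0, "ay": 0, "az": 0}, {"gripper": 0.27, "x": 0.1, "y": 0, "z": 0, "ax": 0, "ay": 0, "az": 0}, {"gripper": 0.27, "x": 0, "y": 0, "z": 0, "ax": 0, "ay": 0, "az": 0}]}}

```text
clock: 5.92
position: [514.0, -459.7, 50.4]
ee_rot: [0.654, 0.757, 0.0, 0.0]
contact_force: [0.3, -0.9, -0.0]
gripper_width: 30.7
grasp_force: 0.0
```

Run:
```python
from h import *
orb()
```

```text
t 5.92 p [ 514.  -459.7   50.4] yaw 98.3 tilt 0.0 j [-0.5   0.65 -0.03 -0.   -0.9  -2.5 ] F [ 0.3 -0.9 -0. ] w 30.7
phi -82.7 R 55.1 Ftool [-0.9  0.2  0. ] lateral miss mm [55.1  1.  -0. ]
```

Request:
{"op": "send_rows", "data": {"targets": [{"gripper": 0.27, "x": 0.013, "y": 0.384, "z": 0, "ax": 0, "ay": 0, "az": -4}, {"gripper": 0.27, "x": 0.013, "y": 0.384, "z": 0, "ax": 0, "ay": 0, "az": -4}, {"gripper": 0.27, "x": 0.013, "y": 0.384, "z": 0, "ax": 0, "ay": 0, "az": -4}, {"gripper": 0.27, "x": 0.013, "y": 0.384, "z": 0, "ax": 0, "ay": 0, "az": -4}, {"gripper": 0.27, "x": 0.013, "y": 0.384, "z": 0, "ax": 0, "ay": 0, "az": -4}]}}

```text
clock: 6.33
position: [532.4, -454.5, 50.4]
ee_rot: [0.511, 0.86, -0.0, 0.0]
contact_force: [-1.3, -2.2, -0.0]
gripper_width: 30.8
grasp_force: 0.7
```

Request:
{"op": "send_rows", "data": {"targets": [{"gripper": 0.27, "x": 0.013, "y": 0.384, "z": 0, "ax": 0, "ay": 0, "az": -4}, {"gripper": 0.27, "x": 0.013, "y": 0.384, "z": 0, "ax": 0, "ay": 0, "az": -4}, {"gripper": 0.27, "x": 0.013, "y": 0.384, "z": 0, "ax": 0, "ay": 0, "az": -4}, {"gripper": 0.27, "x": 0.013, "y": 0.384, "z": 0, "ax": 0, "ay": 0, "az": -4}, {"gripper": 0.27, "x": 0.013, "y": 0.384, "z": 0, "ax": 0, "ay": 0, "az": -4}]}}

```text
clock: 6.75
position: [547.9, -442.7, 50.4]
ee_rot: [0.354, 0.935, -0.0, 0.001]
contact_force: [-0.2, -1.1, -0.3]
gripper_width: 30.9
grasp_force: 0.9
```

```bash
cat >> h.py <<'E'
def look(name,c=(507,-405)):
    orb(c);im,_=arm.get_image("top");g=cv2.cvtColor(im,cv2.COLOR_RGB2GRAY).astype(np.float32)
    A=lambda x,y,a,b,z,n:polar("top",g,(x,y),a,b,z,180,n)
    best=max((A(x,y,33,43,70,8).mean()-A(x,y,20,29,70,6).mean(),x,y) for x in np.arange(c[0]-8,c[0]+9,1) for y in np.arange(c[1]-8,c[1]+9,1))
    b=polar("top",g,best[1:],35,41,70,360,6).mean(0);l=polar("top",g,best[1:],53,62,15,360,6).mean(0)
    print("centre",best,"dark",[(int(i),int(b[i])) for i in np.argsort(b)[:6]],"line",[(int(i),int(l[i])) for i in np.argsort(-l)[:4]])
    cv2.imwrite(f"pics/{name}.png",cv2.resize(im[205:290,285:375,::-1],None,fx=6.5,fy=6.5,interpolation=cv2.INTER_CUBIC))
E
python3 - <<'E'
from h import *
look("c1")
E
```

```text
t 6.75 p [ 547.9 -442.7   50.4] yaw 138.5 tilt 0.12 j [-0.45  0.67  0.02  0.   -0.92 -1.84] F [-0.2 -1.1 -0.3] w 30.9
phi -42.7 R 55.6 Ftool [-0.6 -1.   0.3] lateral miss mm [55.6  1.2 -0.1]
centre (np.float32(33.77266), np.int64(507), np.int64(-404)) dark [(308, 50), (309, 50), (307, 50), (310, 51), (306, 51), (311, 52)] line [(112, 175), (111, 173), (113, 168), (110, 161)]
```

View pics/c1.png

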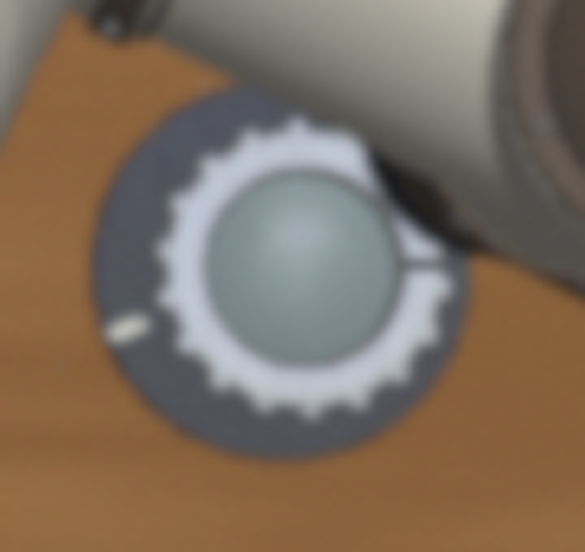

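Fingertips are engaged: the bar moved from 238° to about 272° (crop px (425,264)), with about 1 N of force and the stand unmoved. I'll continue the orbit.

Request:
{"op": "send_rows", "data": {"targets": [{"gripper": 0.27, "x": 0.025, "y": 0.48, "z": 0, "ax": 0, "ay": 0, "az": -5}, {"gripper": 0.27, "x": 0.025, "y": 0.48, "z": 0, "ax": 0, "ay": 0, "az": -5}, {"gripper": 0.27, "x": 0.025, "y": 0.48, "z": 0, "ax": 0, "ay": 0, "az": -5}, {"gripper": 0.27, "x": 0.025, "y": 0.48, "z": 0, "ax": 0, "ay": 0, "az": -5}, {"gripper": 0.27, "x": 0.025, "y": 0.48, "z": 0, "ax": 0, "ay": 0, "az": -5}]}}

```text
clock: 7.22
position: [559.9, -421.6, 50.5]
ee_rot: [0.143, 0.99, -0.001, 0.002]
contact_force: [3.4, -0.7, -1.0]
gripper_width: 31.2
grasp_force: 1.3
```

Request:
{"op": "send_rows", "data": {"targets": [{"gripper": 0.27, "x": 0.021, "y": 0.48, "z": 0, "ax": 0, "ay": 0, "az": -5}, {"gripper": 0.27, "x": 0.021, "y": 0.48, "z": 0, "ax": 0, "ay": 0, "az": -5}, {"gripper": 0.27, "x": 0.021, "y": 0.48, "z": 0, "ax": 0, "ay": 0, "az": -5}, {"gripper": 0.27, "x": 0.021, "y": 0.48, "z": 0, "ax": 0, "ay": 0, "az": -5}, {"gripper": 0.27, "x": 0.021, "y": 0.48, "z": 0, "ax": 0, "ay": 0, "az": -5}]}}

```text
clock: 7.63
position: [561.6, -397.3, 50.4]
ee_rot: [-0.074, 0.997, -0.001, 0.001]
contact_force: [2.2, -0.7, -0.4]
gripper_width: 31.6
grasp_force: 1.0
```

Request:
{"op": "send_rows", "data": {"targets": [{"gripper": 0.27, "x": 0.021, "y": 0.48, "z": 0, "ax": 0, "ay": 0, "az": -5}, {"gripper": 0.27, "x": 0.021, "y": 0.48, "z": 0, "ax": 0, "ay": 0, "az": -5}, {"gripper": 0.27, "x": 0.021, "y": 0.48, "z": 0, "ax": 0, "ay": 0, "az": -5}, {"gripper": 0.27, "x": 0.021, "y": 0.48, "z": 0, "ax": 0, "ay": 0, "az": -5}, {"gripper": 0.27, "x": 0.021, "y": 0.48, "z": 0, "ax": 0, "ay": 0, "az": -5}]}}

```text
clock: 8.05
position: [552.7, -374.9, 50.4]
ee_rot: [-0.288, 0.958, -0.001, 0.001]
contact_force: [0.7, -0.9, -0.7]
gripper_width: 31.4
grasp_force: 0.6
```

Run:
```python
from h import *
look("c2")
```

```text
t 8.05 p [ 552.7 -374.9   50.4] yaw -146.5 tilt 0.12 j [-0.35  0.62 -0.09 -0.   -0.86 -0.63] F [ 0.7 -0.9 -0.7] w 31.4
phi 33.4 R 54.7 Ftool [-0.1 -1.1  0.7] lateral miss mm [54.7  0.1 -0.1]
centre (np.float32(28.49321), np.int64(507), np.int64(-405)) dark [(15, 62), (16, 62), (14, 62), (17, 62), (13, 62), (12, 62)] line [(111, 172), (112, 171), (110, 163), (113, 161)]
```

Request:
{"op": "send_rows", "data": {"targets": [{"gripper": 0.27, "x": 0.021, "y": 0.48, "z": 0, "ax": 0, "ay": 0, "az": -5}, {"gripper": 0.27, "x": 0.021, "y": 0.48, "z": 0, "ax": 0, "ay": 0, "az": -5}, {"gripper": 0.27, "x": 0.021, "y": 0.48, "z": 0, "ax": 0, "ay": 0, "az": -5}, {"gripper": 0.27, "x": 0.021, "y": 0.48, "z": 0, "ax": 0, "ay": 0, "az": -5}, {"gripper": 0.27, "x": 0.021, "y": 0.48, "z": 0, "ax": 0, "ay": 0, "az": -5}]}}

```text
clock: 8.52
position: [535.3, -358.3, 50.5]
ee_rot: [-0.488, 0.873, -0.0, 0.001]
contact_force: [0.8, 0.4, -0.5]
gripper_width: 30.6
grasp_force: 0.6
```

Request:
{"op": "send_rows", "data": {"targets": [{"gripper": 0.27, "x": 0.021, "y": 0.48, "z": 0, "ax": 0, "ay": 0, "az": -5}, {"gripper": 0.27, "x": 0.021, "y": 0.48, "z": 0, "ax": 0, "ay": 0, "az": -5}, {"gripper": 0.27, "x": 0.021, "y": 0.48, "z": 0, "ax": 0, "ay": 0, "az": -5}, {"gripper": 0.27, "x": 0.021, "y": 0.48, "z": 0, "ax": 0, "ay": 0, "az": -5}, {"gripper": 0.27, "x": 0.021, "y": 0.48, "z": 0, "ax": 0, "ay": 0, "az": -5}]}}

```text
clock: 8.93
position: [512.6, -350.8, 50.5]
ee_rot: [-0.665, 0.746, -0.001, 0.0]
contact_force: [0.9, -0.1, -0.8]
gripper_width: 31.0
grasp_force: 0.6
```

Request:
{"op": "send_rows", "data": {"targets": [{"gripper": 0.27, "x": 0.021, "y": 0.48, "z": 0, "ax": 0, "ay": 0, "az": -5}, {"gripper": 0.27, "x": 0.021, "y": 0.48, "z": 0, "ax": 0, "ay": 0, "az": -5}, {"gripper": 0.27, "x": 0.021, "y": 0.48, "z": 0, "ax": 0, "ay": 0, "az": -5}, {"gripper": 0.27, "x": 0.021, "y": 0.48, "z": 0, "ax": 0, "ay": 0, "az": -5}, {"gripper": 0.27, "x": 0.021, "y": 0.48, "z": 0, "ax": 0, "ay": 0, "az": -5}]}}

```text
clock: 9.35
position: [489.0, -353.4, 50.6]
ee_rot: [0.811, -0.585, 0.001, -0.0]
contact_force: [1.5, 0.2, 0.5]
gripper_width: 31.2
grasp_force: 0.6
```

Request:
{"op": "send_rows", "data": {"targets": [{"gripper": 0.27, "x": 0.021, "y": 0.48, "z": 0, "ax": 0, "ay": 0, "az": -5}, {"gripper": 0.27, "x": 0.021, "y": 0.48, "z": 0, "ax": 0, "ay": 0, "az": -5}, {"gripper": 0.27, "x": 0.021, "y": 0.48, "z": 0, "ax": 0, "ay": 0, "az": -5}, {"gripper": 0.27, "x": 0.021, "y": 0.48, "z": 0, "ax": 0, "ay": 0, "az": -5}, {"gripper": 0.27, "x": 0.021, "y": 0.48, "z": 0, "ax": 0, "ay": 0, "az": -5}]}}

```text
clock: 9.77
position: [468.2, -365.4, 50.5]
ee_rot: [0.919, -0.395, 0.0, -0.0]
contact_force: [0.7, 1.1, -0.9]
gripper_width: 31.1
grasp_force: 0.6
```

Run:
```python
from h import *
look("c3")
```

```text
t 9.77 p [ 468.2 -365.4   50.5] yaw -46.6 tilt 0.05 j [-0.39  0.52 -0.29 -0.   -0.77  1.15] F [ 0.7  1.1 -0.9] w 31.1
phi 134.4 R 55.4 Ftool [-0.3 -1.3  0.9] lateral miss mm [55.4 -0.9  0. ]
centre (np.float32(26.76249), np.int64(509), np.int64(-405)) dark [(131, 72), (132, 72), (130, 72), (133, 72), (134, 73), (135, 73)] line [(114, 211), (113, 211), (115, 211), (112, 211)]
```

Request:
{"op": "send_rows", "data": {"targets": [{"gripper": 0.27, "x": 0.021, "y": 0.48, "z": 0, "ax": 0, "ay": 0, "az": -5}, {"gripper": 0.27, "x": 0.021, "y": 0.48, "z": 0, "ax": 0, "ay": 0, "az": -5}, {"gripper": 0.27, "x": 0.021, "y": 0.48, "z": 0, "ax": 0, "ay": 0, "az": -5}, {"gripper": 0.27, "x": 0.021, "y": 0.48, "z": 0, "ax": 0, "ay": 0, "az": -5}, {"gripper": 0.27, "x": 0.021, "y": 0.48, "z": 0, "ax": 0, "ay": 0, "az": -5}]}}

```text
clock: 10.23
position: [454.3, -385.2, 50.3]
ee_rot: [0.982, -0.188, -0.0, -0.0]
contact_force: [-0.7, 0.1, 0.3]
gripper_width: 31.1
grasp_force: 0.0
```

Request:
{"op": "send_rows", "data": {"targets": [{"gripper": 0.27, "x": 0.021, "y": 0.48, "z": 0, "ax": 0, "ay": 0, "az": -5}, {"gripper": 0.27, "x": 0.021, "y": 0.48, "z": 0, "ax": 0, "ay": 0, "az": -5}, {"gripper": 0.27, "x": 0.021, "y": 0.48, "z": 0, "ax": 0, "ay": 0, "az": -5}, {"gripper": 0.27, "x": 0.021, "y": 0.48, "z": 0, "ax": 0, "ay": 0, "az": -5}, {"gripper": 0.27, "x": 0.021, "y": 0.48, "z": 0, "ax": 0, "ay": 0, "az": -5}]}}

```text
clock: 10.65
position: [450.6, -408.8, 50.3]
ee_rot: [1.0, 0.029, -0.0, -0.0]
contact_force: [0.6, 0.6, 0.0]
gripper_width: 31.1
grasp_force: 0.0
```

Request:
{"op": "send_rows", "data": {"targets": [{"gripper": 0.27, "x": 0.021, "y": 0.48, "z": 0, "ax": 0, "ay": 0, "az": -5}, {"gripper": 0.27, "x": 0.021, "y": 0.48, "z": 0, "ax": 0, "ay": 0, "az": -5}, {"gripper": 0.27, "x": 0.021, "y": 0.48, "z": 0, "ax": 0, "ay": 0, "az": -5}, {"gripper": 0.27, "x": 0.021, "y": 0.48, "z": 0, "ax": 0, "ay": 0, "az": -5}, {"gripper": 0.27, "x": 0.021, "y": 0.48, "z": 0, "ax": 0, "ay": 0, "az": -5}]}}

```text
clock: 11.07
position: [457.2, -431.7, 50.3]
ee_rot: [0.97, 0.245, -0.0, -0.0]
contact_force: [-0.5, -0.5, -0.1]
gripper_width: 31.3
grasp_force: 0.0
```

Request:
{"op": "send_rows", "data": {"targets": [{"gripper": 0.27, "x": 0.021, "y": 0.48, "z": 0, "ax": 0, "ay": 0, "az": -5}, {"gripper": 0.27, "x": 0.021, "y": 0.48, "z": 0, "ax": 0, "ay": 0, "az": -5}, {"gripper": 0.27, "x": 0.021, "y": 0.48, "z": 0, "ax": 0, "ay": 0, "az": -5}, {"gripper": 0.27, "x": 0, "y": 0, "z": 0, "ax": 0, "ay": 0, "az": 0}]}}

```text
clock: 11.4
position: [466.2, -443.7, 50.2]
ee_rot: [0.93, 0.368, -0.0, 0.0]
contact_force: [0.1, 0.1, -0.2]
gripper_width: 30.8
grasp_force: 0.0
```

Run:
```python
from h import *
look("c4")
```

```text
t 11.4 p [ 466.2 -443.7   50.2] yaw 43.2 tilt 0.02 j [-0.51  0.58 -0.15  0.   -0.83  2.83] F [ 0.1  0.1 -0.2] w 30.8
phi -136.5 R 56.3 Ftool [0.2 0.  0.2] lateral miss mm [56.3 -0.3 -0. ]
centre (np.float32(7.464279), np.int64(515), np.int64(-397)) dark [(117, 65), (116, 65), (118, 65), (115, 65), (114, 65), (119, 66)] line [(41, 213), (40, 212), (42, 212), (39, 212)]
```

View pics/c4.png

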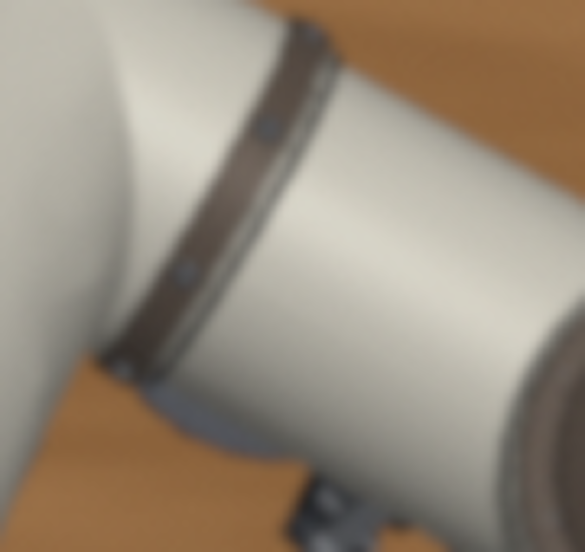

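Force fell to zero over the last ~85° because R drifted to 56 mm and the fingertips came free of the ribs. I'll back off, unwind the wrist, then look again before the next stroke, which will run at a smaller R.

Request:
{"op": "send_rows", "data": {"targets": [{"gripper": 0.27, "x": -1.5, "y": 0, "z": 0, "ax": 0, "ay": 0, "az": 0}, {"gripper": 0.27, "x": -2, "y": 0, "z": 0, "ax": 0, "ay": 0, "az": 0}, {"gripper": 0.27, "x": 0, "y": 0, "z": -3, "ax": 0, "ay": 0, "az": 7}, {"gripper": 0.27, "x": 0, "y": 0, "z": -3, "ax": 0, "ay": 0, "az": 7}, {"gripper": 0.27, "x": 0, "y": 0, "z": -2, "ax": 0, "ay": 0, "az": 7}]}}

```text
clock: 11.87
position: [439.7, -468.2, 132.8]
ee_rot: [0.982, 0.189, 0.0, 0.001]
contact_force: [0.5, 0.7, 0.7]
gripper_width: 31.4
grasp_force: 0.0
```

Request:
{"op": "send_rows", "data": {"targets": [{"gripper": 0.27, "x": 0, "y": 0, "z": 0, "ax": 0, "ay": 0, "az": 7}, {"gripper": 0.27, "x": 0, "y": 0, "z": 0, "ax": 0, "ay": 0, "az": 7}, {"gripper": 0.27, "x": 0, "y": 0, "z": 0, "ax": 0, "ay": 0, "az": 7}, {"gripper": 0.27, "x": 0, "y": 0, "z": 0, "ax": 0, "ay": 0, "az": 7}, {"gripper": 0.27, "x": 0, "y": 0, "z": 0, "ax": 0, "ay": 0, "az": 7}]}}

```text
clock: 12.28
position: [439.4, -467.1, 130.3]
ee_rot: [0.993, -0.115, -0.0, -0.0]
contact_force: [-0.5, -0.1, 0.3]
gripper_width: 31.8
grasp_force: 0.0
```

Request:
{"op": "send_rows", "data": {"targets": [{"gripper": 0.27, "x": 0, "y": 0, "z": 0, "ax": 0, "ay": 0, "az": 7}, {"gripper": 0.27, "x": 0, "y": 0, "z": 0, "ax": 0, "ay": 0, "az": 7}, {"gripper": 0.27, "x": 0, "y": 0, "z": 0, "ax": 0, "ay": 0, "az": 7}, {"gripper": 0.27, "x": 0, "y": 0, "z": 0, "ax": 0, "ay": 0, "az": 7}, {"gripper": 0.27, "x": 0, "y": 0, "z": 0, "ax": 0, "ay": 0, "az": 7}]}}

```text
clock: 12.7
position: [439.4, -467.1, 130.3]
ee_rot: [0.913, -0.409, -0.0, -0.0]
contact_force: [0.9, 0.2, -0.1]
gripper_width: 31.5
grasp_force: 0.0
```

Request:
{"op": "send_rows", "data": {"targets": [{"gripper": 0.27, "x": 0, "y": 0, "z": 0, "ax": 0, "ay": 0, "az": 7}, {"gripper": 0.27, "x": 0, "y": 0, "z": 0, "ax": 0, "ay": 0, "az": 7}, {"gripper": 0.27, "x": 0, "y": 0, "z": 0, "ax": 0, "ay": 0, "az": 7}, {"gripper": 0.27, "x": 0, "y": 0, "z": 0, "ax": 0, "ay": 0, "az": 7}, {"gripper": 0.27, "x": 0, "y": 0, "z": 0, "ax": 0, "ay": 0, "az": 7}]}}

```text
clock: 13.12
position: [439.4, -467.1, 130.2]
ee_rot: [0.748, -0.664, -0.0, 0.0]
contact_force: [-0.8, -0.3, -0.2]
gripper_width: 31.2
grasp_force: 0.0
```

Request:
{"op": "send_rows", "data": {"targets": [{"gripper": 0.27, "x": 0, "y": 0, "z": 0, "ax": 0, "ay": 0, "az": 7}, {"gripper": 0.27, "x": 0, "y": 0, "z": 0, "ax": 0, "ay": 0, "az": 7}, {"gripper": 0.27, "x": 0, "y": 0, "z": 0, "ax": 0, "ay": 0, "az": 7}, {"gripper": 0.27, "x": 0, "y": 0, "z": 0, "ax": 0, "ay": 0, "az": 7}, {"gripper": 0.27, "x": 0, "y": 0, "z": 0, "ax": 0, "ay": 0, "az": 7}]}}

```text
clock: 13.53
position: [439.4, -467.1, 130.2]
ee_rot: [-0.513, 0.858, 0.0, -0.0]
contact_force: [0.1, 0.3, 0.4]
gripper_width: 31.0
grasp_force: 0.0
```

Request:
{"op": "send_rows", "data": {"targets": [{"gripper": 0.27, "x": 0, "y": 0, "z": 0, "ax": 0, "ay": 0, "az": 7}, {"gripper": 0.27, "x": 0, "y": 0, "z": 0, "ax": 0, "ay": 0, "az": 7}, {"gripper": 0.27, "x": 0, "y": 0, "z": 0, "ax": 0, "ay": 0, "az": 7}, {"gripper": 0.27, "x": 0, "y": 0, "z": 0, "ax": 0, "ay": 0, "az": 7}, {"gripper": 0.27, "x": 0, "y": 0, "z": 0, "ax": 0, "ay": 0, "az": 7}]}}

```text
clock: 13.95
position: [439.4, -467.1, 130.2]
ee_rot: [-0.231, 0.973, 0.0, -0.0]
contact_force: [-0.8, 0.5, 0.4]
gripper_width: 31.0
grasp_force: 0.0
```

Request:
{"op": "send_rows", "data": {"targets": [{"gripper": 0.27, "x": 0, "y": 0, "z": 0, "ax": 0, "ay": 0, "az": 7}, {"gripper": 0.27, "x": 0, "y": 0, "z": 0, "ax": 0, "ay": 0, "az": 7}, {"gripper": 0.27, "x": 0, "y": 0, "z": 0, "ax": 0, "ay": 0, "az": 7}, {"gripper": 0.27, "x": 0, "y": 0, "z": 0, "ax": 0, "ay": 0, "az": 7}, {"gripper": 0.27, "x": 0, "y": 0, "z": 0, "ax": 0, "ay": 0, "az": 7}]}}

```text
clock: 14.37
position: [439.4, -467.1, 130.2]
ee_rot: [0.072, 0.997, 0.0, -0.0]
contact_force: [0.5, 0.4, -0.4]
gripper_width: 31.0
grasp_force: 0.0
```

Request:
{"op": "send_rows", "data": {"targets": [{"gripper": 0.27, "x": 0, "y": 0, "z": 0, "ax": 0, "ay": 0, "az": 7}, {"gripper": 0.27, "x": 0, "y": 0, "z": 0, "ax": 0, "ay": 0, "az": 7}, {"gripper": 0.27, "x": 0, "y": 0, "z": 0, "ax": 0, "ay": 0, "az": 7}, {"gripper": 0.27, "x": 0, "y": 0, "z": 0, "ax": 0, "ay": 0, "az": 7}, {"gripper": 0.27, "x": 0, "y": 0, "z": 0, "ax": 0, "ay": 0, "az": 7}]}}

```text
clock: 14.78
position: [439.4, -467.1, 130.2]
ee_rot: [0.368, 0.93, 0.0, -0.0]
contact_force: [0.5, -0.3, 0.5]
gripper_width: 31.5
grasp_force: 0.0
```

Request:
{"op": "send_rows", "data": {"targets": [{"gripper": 0.27, "x": 0, "y": 0, "z": 0, "ax": 0, "ay": 0, "az": 7}, {"gripper": 0.27, "x": 0, "y": 0, "z": 0, "ax": 0, "ay": 0, "az": 7}, {"gripper": 0.27, "x": 0, "y": 0, "z": 0, "ax": 0, "ay": 0, "az": 7}, {"gripper": 0.27, "x": 0, "y": 0, "z": 0, "ax": 0, "ay": 0, "az": 7}, {"gripper": 0.27, "x": 0, "y": 0, "z": 0, "ax": 0, "ay": 0, "az": 7}]}}

```text
clock: 15.2
position: [439.4, -467.1, 130.2]
ee_rot: [0.631, 0.776, -0.0, -0.0]
contact_force: [-0.0, 0.4, 0.6]
gripper_width: 31.3
grasp_force: 0.0
```

Run:
```python
from h import *
phi=np.radians(-85);p=np.array([507,-405])+100*np.array([np.cos(phi),np.sin(phi)])
plan([*p,130],3,0)
```

```text
t 15.2 p [ 439.4 -467.1  130.2] yaw 101.8 tilt 0.05 j [-0.56  0.49 -0.08 -0.   -0.99 -2.37] F [-0.   0.4  0.6] w 31.3
{"gripper":0.27,"x":-1.74,"y":2.24,"z":0.00,"az":0}
{"gripper":0.27,"x":-1.74,"y":2.24,"z":0.00,"az":0}
{"gripper":0.27,"x":-1.74,"y":2.24,"z":0.00,"az":0}
```

Request:
{"op": "send_rows", "data": {"targets": [{"gripper": 0.27, "x": -1.74, "y": 2.24, "z": 0, "ax": 0, "ay": 0, "az": 0}, {"gripper": 0.27, "x": -1.74, "y": 2.24, "z": 0, "ax": 0, "ay": 0, "az": 0}, {"gripper": 0.27, "x": -1.74, "y": 2.24, "z": 0, "ax": 0, "ay": 0, "az": 0}]}}

```text
clock: 15.45
position: [516.9, -504.2, 130.8]
ee_rot: [0.629, 0.778, -0.0, -0.0]
contact_force: [-0.5, -0.1, 0.5]
gripper_width: 31.2
grasp_force: 0.0
```

Run:
```python
from h import *
look("c5")
```

```text
t 15.45 p [ 516.9 -504.2  130.8] yaw 102.1 tilt 0.02 j [-0.55  0.62  0.15  0.   -1.1  -2.38] F [-0.5 -0.1  0.5] w 31.2
phi -84.3 R 99.7 Ftool [-0.  -0.5 -0.5] lateral miss mm [99.1 11.2  0. ]
centre (np.float32(26.14714), np.int64(507), np.int64(-406)) dark [(163, 121), (164, 121), (326, 121), (162, 121), (327, 122), (325, 123)] line [(67, 187), (60, 187), (59, 187), (66, 187)]
```

View pics/c5.png

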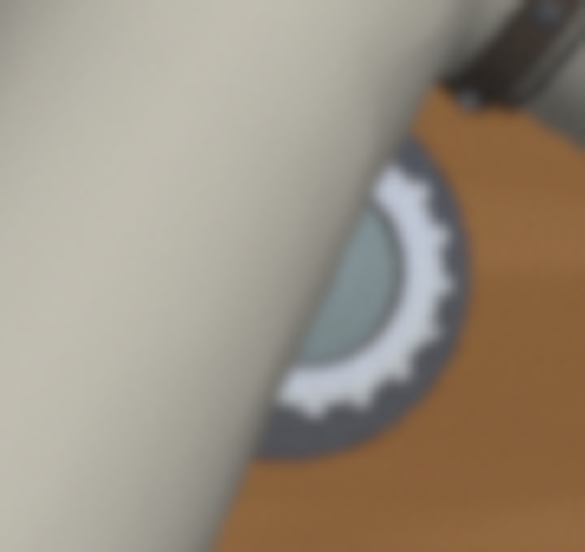

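Request:
{"op": "send_rows", "data": {"targets": [{"gripper": 0.27, "x": -3.2, "y": -0.7, "z": 0, "ax": 0, "ay": 0, "az": 0}, {"gripper": 0.27, "x": -3.2, "y": -0.7, "z": 0, "ax": 0, "ay": 0, "az": 0}, {"gripper": 0.27, "x": -3.2, "y": -0.7, "z": 0, "ax": 0, "ay": 0, "az": 0}, {"gripper": 0.27, "x": -3.2, "y": -0.7, "z": 0, "ax": 0, "ay": 0, "az": 0}, {"gripper": 0.27, "x": 0, "y": 0, "z": 0, "ax": 0, "ay": 0, "az": 0}]}}

```text
clock: 15.92
position: [514.2, -639.9, 127.5]
ee_rot: [0.63, 0.776, -0.001, -0.001]
contact_force: [-0.8, 1.0, 0.2]
gripper_width: 31.2
grasp_force: 0.0
```

Run:
```python
from h import *
look("c6")
im=cv2.imread("pics/c6.png")
```

```text
t 15.92 p [ 514.2 -639.9  127.5] yaw 101.9 tilt 0.1 j [-0.7   0.8   0.48  0.   -1.26 -2.24] F [-0.8  1.   0.2] w 31.2
phi -88.3 R 235.0 Ftool [ 1.1 -0.5 -0.2] lateral miss mm [231.4  41.3   0. ]
centre (np.float32(32.053696), np.int64(508), np.int64(-405)) dark [(193, 107), (192, 107), (194, 108), (191, 108), (195, 108), (190, 109)] line [(112, 175), (113, 173), (111, 167), (114, 163)]
```

View pics/c6.png

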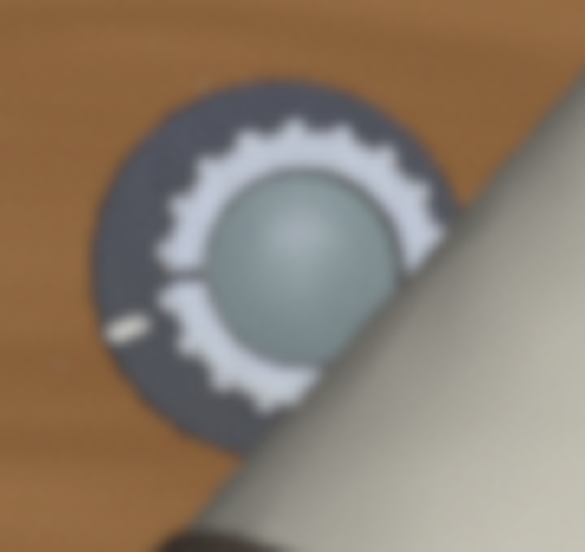

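Bar at crop px (182,275), so about 93°. The ring is at ≈341° (5.96 rad) with ≈378° left, and the stand hasn't moved. The rib gaps now lie at 13° mod 20, so I'll re-approach at φ=-87°.

Request:
{"op": "send_rows", "data": {"targets": [{"gripper": 0.27, "x": 0, "y": 0, "z": 0, "ax": 0, "ay": 0, "az": 4.5}, {"gripper": 0.27, "x": 0, "y": 0, "z": 0, "ax": 0, "ay": 0, "az": 4.4}]}}

```text
clock: 16.13
position: [516.3, -634.1, 129.7]
ee_rot: [0.688, 0.726, 0.0, -0.001]
contact_force: [0.9, 0.2, 0.5]
gripper_width: 31.7
grasp_force: 0.0
```

Run:
```python
from h import *
plan([511.9,-489.9,50],5,0)
```

```text
t 16.13 p [ 516.3 -634.1  129.7] yaw 93.1 tilt 0.1 j [-0.69  0.79  0.48 -0.   -1.26 -2.4 ] F [0.9 0.2 0.5] w 31.7
{"gripper":0.27,"x":2.88,"y":0.07,"z":1.60,"az":0}
{"gripper":0.27,"x":2.88,"y":0.07,"z":1.60,"az":0}
{"gripper":0.27,"x":2.88,"y":0.07,"z":1.60,"az":0}
{"gripper":0.27,"x":2.88,"y":0.07,"z":1.60,"az":0}
{"gripper":0.27,"x":2.88,"y":0.07,"z":1.60,"az":0}
```

Request:
{"op": "send_rows", "data": {"targets": [{"gripper": 0.27, "x": 2.88, "y": 0.07, "z": 1.6, "ax": 0, "ay": 0, "az": 0}, {"gripper": 0.27, "x": 2.88, "y": 0.07, "z": 1.6, "ax": 0, "ay": 0, "az": 0}, {"gripper": 0.27, "x": 2.88, "y": 0.07, "z": 1.6, "ax": 0, "ay": 0, "az": 0}, {"gripper": 0.27, "x": 2.88, "y": 0.07, "z": 1.6, "ax": 0, "ay": 0, "az": 0}, {"gripper": 0.27, "x": 2.6, "y": 0.07, "z": 1.6, "ax": 0, "ay": 0, "az": 0}]}}

```text
clock: 16.55
position: [511.1, -490.8, 50.3]
ee_rot: [0.686, 0.727, 0.0, -0.0]
contact_force: [0.6, 1.8, -0.0]
gripper_width: 31.3
grasp_force: 0.0
```

Request:
{"op": "send_rows", "data": {"targets": [{"gripper": 0.27, "x": 0.6, "y": 0, "z": 0, "ax": 0, "ay": 0, "az": 0}, {"gripper": 0.27, "x": 0.6, "y": 0, "z": 0, "ax": 0, "ay": 0, "az": 0}, {"gripper": 0.27, "x": 0.4, "y": 0, "z": 0, "ax": 0, "ay": 0, "az": 0}, {"gripper": 0.27, "x": 0.4, "y": 0, "z": 0, "ax": 0, "ay": 0, "az": 0}, {"gripper": 0.27, "x": 0, "y": 0, "z": 0, "ax": 0, "ay": 0, "az": 0}]}}

```text
clock: 16.97
position: [511.4, -473.9, 51.4]
ee_rot: [0.686, 0.728, 0.0, 0.001]
contact_force: [-0.3, 0.5, -0.3]
gripper_width: 31.6
grasp_force: 0.0
```

Run:
```python
from h import *
orb((507.5,-405))
```

```text
t 16.97 p [ 511.4 -473.9   51.4] yaw 93.4 tilt 0.11 j [-0.52  0.66 -0.    0.   -0.91 -2.57] F [-0.3  0.5 -0.3] w 31.6
phi -86.8 R 69.0 Ftool [ 0.5 -0.2  0.3] lateral miss mm [69.   0.2 -0.1]
```

Request:
{"op": "send_rows", "data": {"targets": [{"gripper": 0.27, "x": 0.5, "y": 0, "z": 0, "ax": 0, "ay": 0, "az": 0}, {"gripper": 0.27, "x": 0.4, "y": 0, "z": 0, "ax": 0, "ay": 0, "az": 0}, {"gripper": 0.27, "x": 0.3, "y": 0, "z": 0, "ax": 0, "ay": 0, "az": 0}, {"gripper": 0.27, "x": 0.3, "y": 0, "z": 0, "ax": 0, "ay": 0, "az": 0}, {"gripper": 0.27, "x": 0, "y": 0, "z": 0, "ax": 0, "ay": 0, "az": 0}]}}

```text
clock: 17.38
position: [510.0, -458.4, 50.4]
ee_rot: [0.685, 0.728, -0.0, 0.0]
contact_force: [-1.0, -0.5, -0.2]
gripper_width: 31.4
grasp_force: 0.0
```

Run:
```python
from h import *
orb((507.5,-405))
```

```text
t 17.38 p [ 510.  -458.4   50.4] yaw 93.5 tilt 0.02 j [-0.5   0.64 -0.04  0.   -0.89 -2.58] F [-1.  -0.5 -0.2] w 31.4
phi -87.3 R 53.5 Ftool [-0.4 -1.   0.2] lateral miss mm [53.5  0.7 -0. ]
```

Request:
{"op": "send_rows", "data": {"targets": [{"gripper": 0.27, "x": 0.021, "y": 0.47, "z": 0, "ax": 0, "ay": 0, "az": -5}, {"gripper": 0.27, "x": 0.021, "y": 0.47, "z": 0, "ax": 0, "ay": 0, "az": -5}, {"gripper": 0.27, "x": 0.021, "y": 0.47, "z": 0, "ax": 0, "ay": 0, "az": -5}, {"gripper": 0.27, "x": 0.021, "y": 0.47, "z": 0, "ax": 0, "ay": 0, "az": -5}, {"gripper": 0.27, "x": 0.021, "y": 0.47, "z": 0, "ax": 0, "ay": 0, "az": -5}]}}

```text
clock: 17.8
position: [532.7, -452.6, 50.3]
ee_rot: [0.51, 0.86, -0.0, 0.0]
contact_force: [-1.2, -1.8, -0.7]
gripper_width: 31.0
grasp_force: 0.6
```

Request:
{"op": "send_rows", "data": {"targets": [{"gripper": 0.27, "x": 0.021, "y": 0.47, "z": 0, "ax": 0, "ay": 0, "az": -5}, {"gripper": 0.27, "x": 0.021, "y": 0.47, "z": 0, "ax": 0, "ay": 0, "az": -5}, {"gripper": 0.27, "x": 0.021, "y": 0.47, "z": 0, "ax": 0, "ay": 0, "az": -5}, {"gripper": 0.27, "x": 0.021, "y": 0.47, "z": 0, "ax": 0, "ay": 0, "az": -5}, {"gripper": 0.27, "x": 0.021, "y": 0.47, "z": 0, "ax": 0, "ay": 0, "az": -5}]}}

```text
clock: 18.22
position: [550.7, -437.3, 50.4]
ee_rot: [0.312, 0.95, -0.0, 0.001]
contact_force: [0.3, -1.7, 0.9]
gripper_width: 31.4
grasp_force: 0.6
```

Request:
{"op": "send_rows", "data": {"targets": [{"gripper": 0.27, "x": 0.021, "y": 0.47, "z": 0, "ax": 0, "ay": 0, "az": -5}, {"gripper": 0.27, "x": 0.021, "y": 0.47, "z": 0, "ax": 0, "ay": 0, "az": -5}, {"gripper": 0.27, "x": 0.021, "y": 0.47, "z": 0, "ax": 0, "ay": 0, "az": -5}, {"gripper": 0.27, "x": 0.021, "y": 0.47, "z": 0, "ax": 0, "ay": 0, "az": -5}, {"gripper": 0.27, "x": 0.021, "y": 0.47, "z": 0, "ax": 0, "ay": 0, "az": -5}]}}

```text
clock: 18.63
position: [560.5, -415.8, 50.5]
ee_rot: [0.098, 0.995, -0.0, 0.001]
contact_force: [1.4, -0.7, -1.1]
gripper_width: 31.2
grasp_force: 0.6
```

Run:
```python
from h import *
orb((507.5,-405))
```

```text
t 18.63 p [ 560.5 -415.8   50.5] yaw 168.7 tilt 0.12 j [-0.41  0.66 -0.    0.   -0.91 -1.36] F [ 1.4 -0.7 -1.1] w 31.2
phi -11.6 R 54.1 Ftool [-1.5 -0.4  1.2] lateral miss mm [54.1  0.2 -0.1]
```

Request:
{"op": "send_rows", "data": {"targets": [{"gripper": 0.27, "x": 0.026, "y": 0.47, "z": 0, "ax": 0, "ay": 0, "az": -5}, {"gripper": 0.27, "x": 0.026, "y": 0.47, "z": 0, "ax": 0, "ay": 0, "az": -5}, {"gripper": 0.27, "x": 0.026, "y": 0.47, "z": 0, "ax": 0, "ay": 0, "az": -5}, {"gripper": 0.27, "x": 0.026, "y": 0.47, "z": 0, "ax": 0, "ay": 0, "az": -5}, {"gripper": 0.27, "x": 0.026, "y": 0.47, "z": 0, "ax": 0, "ay": 0, "az": -5}]}}

```text
clock: 19.05
position: [560.0, -392.3, 50.6]
ee_rot: [-0.119, 0.993, -0.001, 0.001]
contact_force: [0.9, -1.5, -0.2]
gripper_width: 31.1
grasp_force: 0.6
```

Request:
{"op": "send_rows", "data": {"targets": [{"gripper": 0.27, "x": 0.024, "y": 0.47, "z": 0, "ax": 0, "ay": 0, "az": -5}, {"gripper": 0.27, "x": 0.024, "y": 0.47, "z": 0, "ax": 0, "ay": 0, "az": -5}, {"gripper": 0.27, "x": 0.024, "y": 0.47, "z": 0, "ax": 0, "ay": 0, "az": -5}, {"gripper": 0.27, "x": 0.024, "y": 0.47, "z": 0, "ax": 0, "ay": 0, "az": -5}, {"gripper": 0.27, "x": 0.024, "y": 0.47, "z": 0, "ax": 0, "ay": 0, "az": -5}]}}

```text
clock: 19.47
position: [549.6, -371.2, 50.6]
ee_rot: [-0.331, 0.943, -0.001, 0.001]
contact_force: [1.6, -0.6, 0.7]
gripper_width: 31.2
grasp_force: 0.6
```

Request:
{"op": "send_rows", "data": {"targets": [{"gripper": 0.27, "x": 0.021, "y": 0.47, "z": 0, "ax": 0, "ay": 0, "az": -5}, {"gripper": 0.27, "x": 0.021, "y": 0.47, "z": 0, "ax": 0, "ay": 0, "az": -5}, {"gripper": 0.27, "x": 0.021, "y": 0.47, "z": 0, "ax": 0, "ay": 0, "az": -5}, {"gripper": 0.27, "x": 0.021, "y": 0.47, "z": 0, "ax": 0, "ay": 0, "az": -5}, {"gripper": 0.27, "x": 0.021, "y": 0.47, "z": 0, "ax": 0, "ay": 0, "az": -5}]}}

```text
clock: 19.88
position: [531.3, -356.3, 50.6]
ee_rot: [-0.528, 0.849, -0.001, 0.001]
contact_force: [0.1, -0.0, -0.1]
gripper_width: 31.3
grasp_force: 0.6
```

Run:
```python
from h import *
orb((507.5,-405))
```

```text
t 19.88 p [ 531.3 -356.3   50.6] yaw -116.3 tilt 0.11 j [-0.34  0.58 -0.17 -0.   -0.83 -0.12] F [ 0.1 -0.  -0.1] w 31.3
phi 64.0 R 54.2 Ftool [-0.  -0.1  0.1] lateral miss mm [54.2 -0.3 -0. ]
```

Request:
{"op": "send_rows", "data": {"targets": [{"gripper": 0.27, "x": 0.028, "y": 0.47, "z": 0, "ax": 0, "ay": 0, "az": -5}, {"gripper": 0.27, "x": 0.028, "y": 0.47, "z": 0, "ax": 0, "ay": 0, "az": -5}, {"gripper": 0.27, "x": 0.028, "y": 0.47, "z": 0, "ax": 0, "ay": 0, "az": -5}, {"gripper": 0.27, "x": 0.028, "y": 0.47, "z": 0, "ax": 0, "ay": 0, "az": -5}, {"gripper": 0.27, "x": 0.028, "y": 0.47, "z": 0, "ax": 0, "ay": 0, "az": -5}]}}

```text
clock: 20.3
position: [508.1, -350.9, 50.5]
ee_rot: [-0.699, 0.715, -0.0, 0.0]
contact_force: [0.7, 1.8, -0.2]
gripper_width: 30.9
grasp_force: 0.6
```

Request:
{"op": "send_rows", "data": {"targets": [{"gripper": 0.27, "x": 0.028, "y": 0.47, "z": 0, "ax": 0, "ay": 0, "az": -5}, {"gripper": 0.27, "x": 0.028, "y": 0.47, "z": 0, "ax": 0, "ay": 0, "az": -5}, {"gripper": 0.27, "x": 0.028, "y": 0.47, "z": 0, "ax": 0, "ay": 0, "az": -5}, {"gripper": 0.27, "x": 0.028, "y": 0.47, "z": 0, "ax": 0, "ay": 0, "az": -5}, {"gripper": 0.27, "x": 0.028, "y": 0.47, "z": 0, "ax": 0, "ay": 0, "az": -5}]}}

```text
clock: 20.72
position: [484.8, -355.7, 50.3]
ee_rot: [0.837, -0.547, -0.0, -0.0]
contact_force: [-0.3, 1.1, -0.6]
gripper_width: 31.2
grasp_force: 0.6
```

Request:
{"op": "send_rows", "data": {"targets": [{"gripper": 0.27, "x": 0.028, "y": 0.47, "z": 0, "ax": 0, "ay": 0, "az": -5}, {"gripper": 0.27, "x": 0.028, "y": 0.47, "z": 0, "ax": 0, "ay": 0, "az": -5}, {"gripper": 0.27, "x": 0.028, "y": 0.47, "z": 0, "ax": 0, "ay": 0, "az": -5}, {"gripper": 0.27, "x": 0.028, "y": 0.47, "z": 0, "ax": 0, "ay": 0, "az": -5}, {"gripper": 0.27, "x": 0.028, "y": 0.47, "z": 0, "ax": 0, "ay": 0, "az": -5}]}}

```text
clock: 21.13
position: [465.9, -369.8, 50.3]
ee_rot: [0.936, -0.353, -0.0, -0.0]
contact_force: [0.3, 1.3, 0.2]
gripper_width: 31.2
grasp_force: 0.6
```

Run:
```python
from h import *
orb((507.5,-405))
```

```text
t 21.13 p [ 465.9 -369.8   50.3] yaw -41.3 tilt 0.03 j [-0.4   0.52 -0.28 -0.   -0.77  1.25] F [0.3 1.3 0.2] w 31.2
phi 139.7 R 54.5 Ftool [-0.7 -1.2 -0.2] lateral miss mm [54.4 -1.  -0. ]
```

Request:
{"op": "send_rows", "data": {"targets": [{"gripper": 0.27, "x": 0.04, "y": 0.46, "z": 0, "ax": 0, "ay": 0, "az": -5}, {"gripper": 0.27, "x": 0.04, "y": 0.46, "z": 0, "ax": 0, "ay": 0, "az": -5}, {"gripper": 0.27, "x": 0.04, "y": 0.46, "z": 0, "ax": 0, "ay": 0, "az": -5}, {"gripper": 0.27, "x": 0.04, "y": 0.46, "z": 0, "ax": 0, "ay": 0, "az": -5}, {"gripper": 0.27, "x": 0.04, "y": 0.46, "z": 0, "ax": 0, "ay": 0, "az": -5}]}}

```text
clock: 21.55
position: [454.9, -390.2, 50.2]
ee_rot: [0.99, -0.142, -0.001, -0.0]
contact_force: [-1.4, 0.4, 2.2]
gripper_width: 31.1
grasp_force: 1.0
```

Request:
{"op": "send_rows", "data": {"targets": [{"gripper": 0.27, "x": 0.03, "y": 0.465, "z": 0, "ax": 0, "ay": 0, "az": -5}, {"gripper": 0.27, "x": 0.03, "y": 0.465, "z": 0, "ax": 0, "ay": 0, "az": -5}, {"gripper": 0.27, "x": 0.03, "y": 0.465, "z": 0, "ax": 0, "ay": 0, "az": -5}, {"gripper": 0.27, "x": 0.03, "y": 0.465, "z": 0, "ax": 0, "ay": 0, "az": -5}, {"gripper": 0.27, "x": 0.03, "y": 0.465, "z": 0, "ax": 0, "ay": 0, "az": -5}]}}

```text
clock: 21.97
position: [453.3, -413.5, 50.2]
ee_rot: [0.997, 0.076, -0.001, -0.001]
contact_force: [-2.0, 0.1, 2.5]
gripper_width: 31.1
grasp_force: 1.3
```

Run:
```python
from h import *
orb((507.5,-405))
```

```text
t 21.97 p [ 453.3 -413.5   50.2] yaw 8.7 tilt 0.17 j [-0.48  0.54 -0.23  0.   -0.8   2.2 ] F [-2.   0.1  2.5] w 31.1
phi -171.0 R 54.8 Ftool [-2.  -0.4 -2.5] lateral miss mm [54.8 -0.3 -0.1]
```

Request:
{"op": "send_rows", "data": {"targets": [{"gripper": 0.27, "x": 0.025, "y": 0.47, "z": 0, "ax": 0, "ay": 0, "az": -5}, {"gripper": 0.27, "x": 0.025, "y": 0.47, "z": 0, "ax": 0, "ay": 0, "az": -5}, {"gripper": 0.27, "x": 0.025, "y": 0.47, "z": 0, "ax": 0, "ay": 0, "az": -5}, {"gripper": 0.27, "x": 0.025, "y": 0.47, "z": 0, "ax": 0, "ay": 0, "az": -5}]}}

```text
clock: 22.3
position: [459.5, -431.7, 50.3]
ee_rot: [0.969, 0.247, -0.001, -0.001]
contact_force: [-2.8, -1.2, 1.5]
gripper_width: 31.1
grasp_force: 1.4
```

Request:
{"op": "send_rows", "data": {"targets": [{"gripper": 0.27, "x": 0.025, "y": 0.47, "z": 0, "ax": 0, "ay": 0, "az": -5}, {"gripper": 0.27, "x": 0.025, "y": 0.47, "z": 0, "ax": 0, "ay": 0, "az": -5}, {"gripper": 0.27, "x": 0.025, "y": 0.47, "z": 0, "ax": 0, "ay": 0, "az": -5}, {"gripper": 0.27, "x": 0, "y": 0, "z": 0, "ax": 0, "ay": 0, "az": 0}]}}

```text
clock: 22.63
position: [468.9, -443.5, 50.2]
ee_rot: [0.929, 0.371, -0.0, -0.0]
contact_force: [-1.6, -2.3, 1.1]
gripper_width: 31.1
grasp_force: 1.4
```

Run:
```python
from h import *
orb((507.5,-405))
```

```text
t 22.63 p [ 468.9 -443.5   50.2] yaw 43.5 tilt 0.05 j [-0.51  0.59 -0.15  0.   -0.84  2.84] F [-1.6 -2.3  1.1] w 31.1
phi -135.1 R 54.5 Ftool [-2.8  0.6 -1.1] lateral miss mm [54.5 -1.3 -0. ]
```

Request:
{"op": "send_rows", "data": {"targets": [{"gripper": 0.27, "x": -1.5, "y": -0.1, "z": 0, "ax": 0, "ay": 0, "az": 0}, {"gripper": 0.27, "x": -2, "y": 0, "z": 0, "ax": 0, "ay": 0, "az": 0}, {"gripper": 0.27, "x": 0, "y": 0, "z": -3, "ax": 0, "ay": 0, "az": 7}, {"gripper": 0.27, "x": 0, "y": 0, "z": -3, "ax": 0, "ay": 0, "az": 7}, {"gripper": 0.27, "x": 0, "y": 0, "z": -2, "ax": 0, "ay": 0, "az": 7}]}}

```text
clock: 23.05
position: [442.7, -467.2, 132.9]
ee_rot: [0.982, 0.19, 0.001, 0.001]
contact_force: [0.7, 0.2, 0.9]
gripper_width: 31.4
grasp_force: 0.0
```

Request:
{"op": "send_rows", "data": {"targets": [{"gripper": 0.27, "x": 0, "y": 0, "z": 0, "ax": 0, "ay": 0, "az": 7}, {"gripper": 0.27, "x": 0, "y": 0, "z": 0, "ax": 0, "ay": 0, "az": 7}, {"gripper": 0.27, "x": 0, "y": 0, "z": 0, "ax": 0, "ay": 0, "az": 7}, {"gripper": 0.27, "x": 0, "y": 0, "z": 0, "ax": 0, "ay": 0, "az": 7}, {"gripper": 0.27, "x": 0, "y": 0, "z": 0, "ax": 0, "ay": 0, "az": 7}]}}

```text
clock: 23.47
position: [442.4, -466.1, 130.4]
ee_rot: [0.994, -0.114, 0.0, -0.0]
contact_force: [-0.2, -1.0, -0.0]
gripper_width: 31.2
grasp_force: 0.0
```

Request:
{"op": "send_rows", "data": {"targets": [{"gripper": 0.27, "x": 0, "y": 0, "z": 0, "ax": 0, "ay": 0, "az": 7}, {"gripper": 0.27, "x": 0, "y": 0, "z": 0, "ax": 0, "ay": 0, "az": 7}, {"gripper": 0.27, "x": 0, "y": 0, "z": 0, "ax": 0, "ay": 0, "az": 7}, {"gripper": 0.27, "x": 0, "y": 0, "z": 0, "ax": 0, "ay": 0, "az": 7}, {"gripper": 0.27, "x": 0, "y": 0, "z": 0, "ax": 0, "ay": 0, "az": 7}]}}

```text
clock: 23.88
position: [442.4, -466.0, 130.3]
ee_rot: [0.913, -0.407, 0.0, -0.0]
contact_force: [-0.8, -0.1, 0.0]
gripper_width: 31.2
grasp_force: 0.0
```

Request:
{"op": "send_rows", "data": {"targets": [{"gripper": 0.27, "x": 0, "y": 0, "z": 0, "ax": 0, "ay": 0, "az": 7}, {"gripper": 0.27, "x": 0, "y": 0, "z": 0, "ax": 0, "ay": 0, "az": 7}, {"gripper": 0.27, "x": 0, "y": 0, "z": 0, "ax": 0, "ay": 0, "az": 7}, {"gripper": 0.27, "x": 0, "y": 0, "z": 0, "ax": 0, "ay": 0, "az": 7}, {"gripper": 0.27, "x": 0, "y": 0, "z": 0, "ax": 0, "ay": 0, "az": 7}]}}

```text
clock: 24.3
position: [442.4, -466.1, 130.3]
ee_rot: [0.749, -0.663, 0.0, -0.0]
contact_force: [0.1, -0.8, 0.1]
gripper_width: 31.2
grasp_force: 0.0
```

Run:
```python
from h import *
plan([514,-640,130],5,0)
```

```text
t 24.3 p [ 442.4 -466.1  130.3] yaw -83.0 tilt 0.03 j [-0.56  0.5  -0.08 -0.   -1.    0.68] F [ 0.1 -0.8  0.1] w 31.2
{"gripper":0.27,"x":3.63,"y":-1.00,"z":0.00,"az":0}
{"gripper":0.27,"x":3.63,"y":-1.00,"z":0.00,"az":0}
{"gripper":0.27,"x":3.63,"y":-1.00,"z":0.00,"az":0}
{"gripper":0.27,"x":3.63,"y":-1.00,"z":0.00,"az":0}
{"gripper":0.27,"x":3.63,"y":-1.00,"z":0.00,"az":0}
```

Request:
{"op": "send_rows", "data": {"targets": [{"gripper": 0.27, "x": 3.6, "y": -1, "z": 0, "ax": 0, "ay": 0, "az": 0}, {"gripper": 0.27, "x": 3.6, "y": -1, "z": 0, "ax": 0, "ay": 0, "az": 0}, {"gripper": 0.27, "x": 3.6, "y": -1, "z": 0, "ax": 0, "ay": 0, "az": 0}, {"gripper": 0.27, "x": 3.6, "y": -1, "z": 0, "ax": 0, "ay": 0, "az": 0}, {"gripper": 0.27, "x": 3.6, "y": -1, "z": 0, "ax": 0, "ay": 0, "az": 0}]}}

```text
clock: 24.72
position: [515.7, -639.5, 130.5]
ee_rot: [0.751, -0.66, 0.0, -0.0]
contact_force: [0.4, -0.3, 0.7]
gripper_width: 30.9
grasp_force: 0.0
```

Run:
```python
from h import *
look("c7")
```

```text
t 24.72 p [ 515.7 -639.5  130.5] yaw -82.7 tilt 0.03 j [-0.7   0.8   0.49 -0.   -1.26  0.82] F [ 0.4 -0.3  0.7] w 30.9
phi -87.9 R 234.7 Ftool [ 0.3 -0.4 -0.7] lateral miss mm [-2.337e+02 -2.130e+01  1.000e-01]
centre (np.float32(31.506958), np.int64(508), np.int64(-405)) dark [(190, 107), (189, 108), (191, 108), (192, 108), (193, 108), (194, 109)] line [(112, 174), (113, 172), (111, 166), (114, 163)]
```

View pics/c7.png

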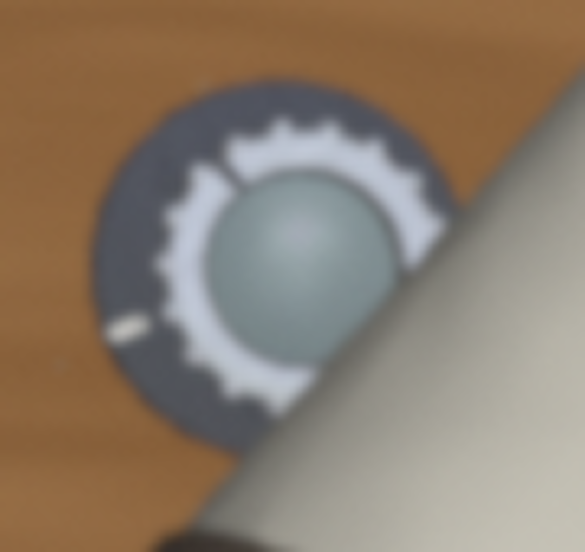

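Bar at crop px (228,173), about 38.6°. The ring is at ≈647° with 73° left. I'll do the last short stroke with the tool half-turned (x outward).

Run:
```python
from h import *
plan([520.2,-489,50.3],5,0)
```

```text
t 24.77 p [ 517.1 -646.   126. ] yaw -82.8 tilt 0.19 j [-0.7   0.81  0.5   0.   -1.26  0.83] F [ 2.4 -4.6 -2.3] w 31.2
{"gripper":0.27,"x":-3.11,"y":-0.46,"z":1.50,"az":0}
{"gripper":0.27,"x":-3.11,"y":-0.46,"z":1.50,"az":0}
{"gripper":0.27,"x":-3.11,"y":-0.46,"z":1.50,"az":0}
{"gripper":0.27,"x":-3.11,"y":-0.46,"z":1.50,"az":0}
{"gripper":0.27,"x":-3.11,"y":-0.46,"z":1.50,"az":0}
```

Request:
{"op": "send_rows", "data": {"targets": [{"gripper": 0.27, "x": -3, "y": -0.46, "z": 1.6, "ax": 0, "ay": 0, "az": -1.3}, {"gripper": 0.27, "x": -3, "y": -0.46, "z": 1.6, "ax": 0, "ay": 0, "az": 0}, {"gripper": 0.27, "x": -3, "y": -0.46, "z": 1.6, "ax": 0, "ay": 0, "az": 0}, {"gripper": 0.27, "x": -3, "y": -0.46, "z": 1.6, "ax": 0, "ay": 0, "az": 0}, {"gripper": 0.27, "x": -3, "y": -0.46, "z": 1.6, "ax": 0, "ay": 0, "az": 0}]}}

```text
clock: 25.18
position: [515.4, -484.9, 49.6]
ee_rot: [0.758, -0.652, 0.0, -0.0]
contact_force: [0.4, 0.9, 0.3]
gripper_width: 31.1
grasp_force: 0.0
```

Request:
{"op": "send_rows", "data": {"targets": [{"gripper": 0.27, "x": 0, "y": 0, "z": 0, "ax": 0, "ay": 0, "az": 0}, {"gripper": 0.27, "x": 0, "y": 0, "z": 0, "ax": 0, "ay": 0, "az": 0}, {"gripper": 0.27, "x": 0, "y": 0, "z": 0, "ax": 0, "ay": 0, "az": 0}]}}

```text
clock: 25.43
position: [516.9, -486.9, 51.1]
ee_rot: [0.759, -0.651, 0.001, 0.0]
contact_force: [-0.1, -1.0, 0.6]
gripper_width: 31.4
grasp_force: 0.0
```

Run:
```python
from h import *
orb((507.5,-405))
```

```text
t 25.43 p [ 516.9 -486.9   51.1] yaw -81.3 tilt 0.1 j [-0.53  0.68  0.03  0.   -0.93  0.68] F [-0.1 -1.   0.6] w 31.4
phi -83.4 R 82.5 Ftool [ 1.   0.2 -0.6] lateral miss mm [-82.4  -3.1  -0.1]
```

Request:
{"op": "send_rows", "data": {"targets": [{"gripper": 0.27, "x": -0.6, "y": -0.2, "z": 0, "ax": 0, "ay": 0, "az": 0}, {"gripper": 0.27, "x": -0.6, "y": -0.1, "z": 0, "ax": 0, "ay": 0, "az": 0}, {"gripper": 0.27, "x": -0.4, "y": 0, "z": 0, "ax": 0, "ay": 0, "az": 0}, {"gripper": 0.27, "x": -0.3, "y": 0, "z": 0, "ax": 0, "ay": 0, "az": 0}, {"gripper": 0.27, "x": -0.3, "y": 0, "z": 0, "ax": 0, "ay": 0, "az": 0}]}}

```text
clock: 25.85
position: [516.2, -463.9, 50.5]
ee_rot: [0.759, -0.651, 0.0, -0.0]
contact_force: [0.3, -0.1, 0.6]
gripper_width: 30.7
grasp_force: 0.0
```

Request:
{"op": "send_rows", "data": {"targets": [{"gripper": 0.27, "x": -0.3, "y": 0, "z": 0, "ax": 0, "ay": 0, "az": 0}, {"gripper": 0.27, "x": -0.3, "y": 0, "z": 0, "ax": 0, "ay": 0, "az": 0}, {"gripper": 0.27, "x": 0, "y": 0, "z": 0, "ax": 0, "ay": 0, "az": 0}]}}

```text
clock: 26.1
position: [515.3, -457.8, 50.5]
ee_rot: [0.759, -0.651, 0.0, 0.0]
contact_force: [0.4, 0.2, 0.7]
gripper_width: 31.3
grasp_force: 0.0
```

Run:
```python
from h import *
orb((507.5,-405))
```

```text
t 26.1 p [ 515.3 -457.8   50.5] yaw -81.2 tilt 0.02 j [-0.49  0.65 -0.03  0.   -0.9   0.65] F [0.4 0.2 0.7] w 31.3
phi -81.6 R 53.4 Ftool [-0.1 -0.4 -0.7] lateral miss mm [-53.4  -0.4  -0. ]
```

Request:
{"op": "send_rows", "data": {"targets": [{"gripper": 0.27, "x": -0.021, "y": -0.47, "z": 0, "ax": 0, "ay": 0, "az": -5}, {"gripper": 0.27, "x": -0.021, "y": -0.47, "z": 0, "ax": 0, "ay": 0, "az": -5}, {"gripper": 0.27, "x": -0.021, "y": -0.47, "z": 0, "ax": 0, "ay": 0, "az": -5}, {"gripper": 0.27, "x": -0.021, "y": -0.47, "z": 0, "ax": 0, "ay": 0, "az": -5}, {"gripper": 0.27, "x": -0.021, "y": -0.47, "z": 0, "ax": 0, "ay": 0, "az": -5}]}}

```text
clock: 26.52
position: [537.4, -450.2, 50.4]
ee_rot: [0.883, -0.47, 0.0, 0.0]
contact_force: [0.5, -1.2, -0.4]
gripper_width: 31.0
grasp_force: 0.6
```

Request:
{"op": "send_rows", "data": {"targets": [{"gripper": 0.27, "x": -0.021, "y": -0.47, "z": 0, "ax": 0, "ay": 0, "az": -5}, {"gripper": 0.27, "x": -0.021, "y": -0.47, "z": 0, "ax": 0, "ay": 0, "az": -5}, {"gripper": 0.27, "x": -0.021, "y": -0.47, "z": 0, "ax": 0, "ay": 0, "az": -5}, {"gripper": 0.27, "x": -0.021, "y": -0.47, "z": 0, "ax": 0, "ay": 0, "az": -5}, {"gripper": 0.27, "x": -0.021, "y": -0.47, "z": 0, "ax": 0, "ay": 0, "az": -5}]}}

```text
clock: 26.93
position: [553.9, -433.2, 50.5]
ee_rot: [0.964, -0.267, 0.001, 0.0]
contact_force: [0.1, -1.3, 0.2]
gripper_width: 31.0
grasp_force: 0.6
```

Request:
{"op": "send_rows", "data": {"targets": [{"gripper": 0.27, "x": -0.021, "y": -0.47, "z": 0, "ax": 0, "ay": 0, "az": -5}, {"gripper": 0.27, "x": -0.021, "y": -0.47, "z": 0, "ax": 0, "ay": 0, "az": -5}, {"gripper": 0.27, "x": -0.021, "y": -0.47, "z": 0, "ax": 0, "ay": 0, "az": -5}, {"gripper": 0.27, "x": -0.021, "y": -0.47, "z": 0, "ax": 0, "ay": 0, "az": -5}, {"gripper": 0.27, "x": -0.021, "y": -0.47, "z": 0, "ax": 0, "ay": 0, "az": -5}]}}

```text
clock: 27.35
position: [561.6, -410.9, 50.5]
ee_rot: [0.999, -0.052, 0.001, 0.001]
contact_force: [1.6, -1.1, -0.5]
gripper_width: 31.3
grasp_force: 0.6
```

Request:
{"op": "send_rows", "data": {"targets": [{"gripper": 0.27, "x": -0.008, "y": -0.28, "z": 0, "ax": 0, "ay": 0, "az": -3}, {"gripper": 0.27, "x": 0, "y": 0, "z": 0, "ax": 0, "ay": 0, "az": 0}, {"gripper": 0.27, "x": 0, "y": 0, "z": 0, "ax": 0, "ay": 0, "az": 0}]}}

```text
clock: 27.6
position: [561.6, -407.7, 50.5]
ee_rot: [1.0, -0.029, 0.001, 0.0]
contact_force: [1.3, 1.2, 0.0]
gripper_width: 31.0
grasp_force: 0.9
```

Run:
```python
from h import *
look("c8",(507,-405))
```

```text
t 27.6 p [ 561.6 -407.7   50.5] yaw -3.3 tilt 0.08 j [-0.4   0.65 -0.01 -0.   -0.9   1.91] F [1.3 1.2 0. ] w 31.0
phi -2.8 R 54.7 Ftool [ 1.2 -1.3 -0. ] lateral miss mm [-54.7   0.5  -0.1]
centre (np.float32(27.400475), np.int64(508), np.int64(-405)) dark [(11, 32), (10, 32), (12, 33), (9, 34), (13, 35), (8, 35)] line [(112, 174), (113, 173), (111, 166), (114, 162)]
```

View pics/c8.png

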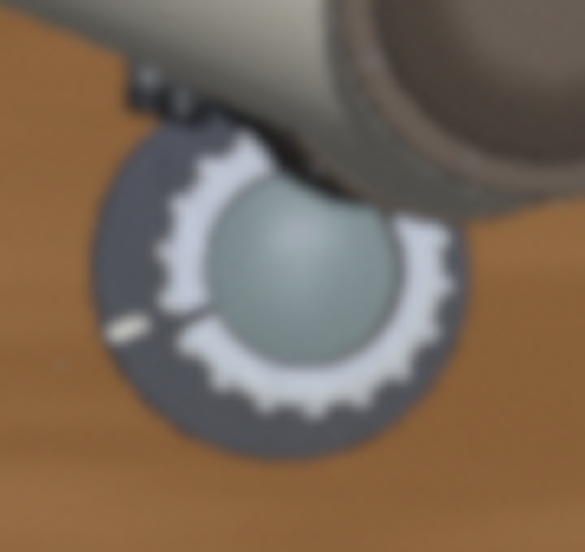

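Bar at crop px (190,315), about 112.6° against the line at 112°, so it is aligned. I'll unload, back out and lift.

Request:
{"op": "send_rows", "data": {"targets": [{"gripper": 0.27, "x": 0.1, "y": 0.15, "z": 0, "ax": 0, "ay": 0, "az": 0}, {"gripper": 0.27, "x": 0.7, "y": 0.1, "z": 0, "ax": 0, "ay": 0, "az": 0}, {"gripper": 0.27, "x": 1.2, "y": 0, "z": 0, "ax": 0, "ay": 0, "az": 0}, {"gripper": 0.27, "x": 1, "y": 0, "z": -2, "ax": 0, "ay": 0, "az": 0}, {"gripper": 0.27, "x": 0, "y": 0, "z": -3, "ax": 0, "ay": 0, "az": 0}]}}

```text
clock: 28.07
position: [590.0, -411.3, 96.3]
ee_rot: [1.0, -0.029, -0.004, -0.002]
contact_force: [0.2, -1.1, 1.1]
gripper_width: 31.2
grasp_force: 0.0
```

Request:
{"op": "send_rows", "data": {"targets": [{"gripper": 0.27, "x": 0, "y": 0, "z": -3.5, "ax": 0, "ay": 0, "az": 0}, {"gripper": 0.27, "x": 0, "y": 3.5, "z": -2, "ax": 0, "ay": 0, "az": 0}, {"gripper": 0.27, "x": 0, "y": 4, "z": 0, "ax": 0, "ay": 0, "az": 0}, {"gripper": 0.27, "x": 0, "y": 4, "z": 0, "ax": 0, "ay": 0, "az": 0}, {"gripper": 0.27, "x": 0, "y": 4, "z": 0, "ax": 0, "ay": 0, "az": 0}]}}

```text
clock: 28.48
position: [581.9, -568.4, 156.4]
ee_rot: [1.0, -0.028, 0.0, 0.0]
contact_force: [1.3, -0.4, -0.2]
gripper_width: 31.1
grasp_force: 0.0
```

Request:
{"op": "send_rows", "data": {"targets": [{"gripper": 0.27, "x": 0, "y": 4, "z": 0, "ax": 0, "ay": 0, "az": 0}, {"gripper": 0.27, "x": 0, "y": 2, "z": 0, "ax": 0, "ay": 0, "az": 0}, {"gripper": 0.27, "x": 0, "y": 0, "z": 0, "ax": 0, "ay": 0, "az": 0}, {"gripper": 0.27, "x": 0, "y": 0, "z": 0, "ax": 0, "ay": 0, "az": 0}, {"gripper": 0.27, "x": 0, "y": 0, "z": 0, "ax": 0, "ay": 0, "az": 0}]}}

```text
clock: 28.9
position: [578.4, -626.3, 154.6]
ee_rot: [1.0, -0.028, -0.001, -0.0]
contact_force: [0.2, 0.7, -0.1]
gripper_width: 31.1
grasp_force: 0.0
```

Run:
```python
from h import *
look("c9",(507,-405))
```

```text
t 28.9 p [ 578.4 -626.3  154.6] yaw -3.3 tilt 0.08 j [-0.64  0.85  0.65 -0.   -1.38  2.15] F [ 0.2  0.7 -0.1] w 31.1
phi -72.1 R 232.5 Ftool [ 0.2 -0.8  0.1] lateral miss mm [ -83.9 -216.9    0.3]
centre (np.float32(3.864273), np.int64(499), np.int64(-397)) dark [(103, 61), (102, 61), (101, 61), (100, 61), (104, 61), (105, 61)] line [(189, 190), (190, 190), (188, 189), (191, 189)]
```

View pics/c9.png

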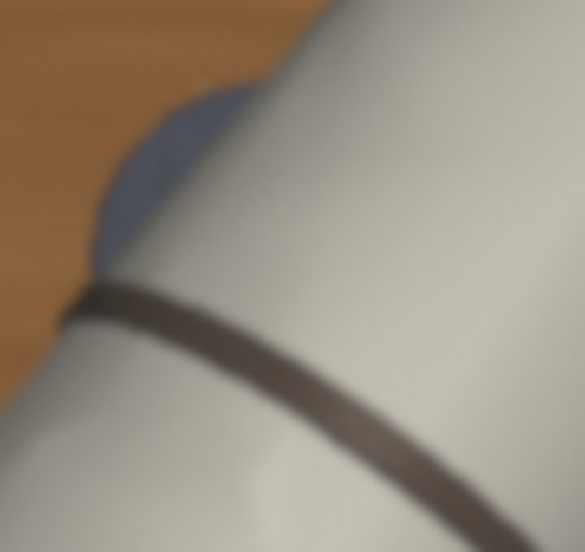

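The forearm covers the ring here. I'll move to the earlier clear viewpoint and check the bar numerically, since the picture quota is used up.

Request:
{"op": "send_rows", "data": {"targets": [{"gripper": 0.27, "x": -2.5, "y": 0.8, "z": 0, "ax": 0, "ay": 0, "az": 0}, {"gripper": 0.27, "x": -2.5, "y": 0.8, "z": 0, "ax": 0, "ay": 0, "az": 0}, {"gripper": 0.27, "x": -1.5, "y": 0.5, "z": 0.5, "ax": 0, "ay": 0, "az": 0}, {"gripper": 0.27, "x": 0, "y": 0, "z": 0.5, "ax": 0, "ay": 0, "az": 0}, {"gripper": 0.27, "x": 0, "y": 0, "z": 0, "ax": 0, "ay": 0, "az": 0}]}}

```text
clock: 29.37
position: [512.2, -642.7, 145.4]
ee_rot: [1.0, -0.028, -0.0, -0.001]
contact_force: [0.4, -0.6, -0.3]
gripper_width: 31.3
grasp_force: 0.0
```

Run:
```python
from h import *
look("c10",(507,-405))
im,_=arm.get_image("top");g=cv2.cvtColor(im,cv2.COLOR_RGB2GRAY).astype(np.float32)
b=polar("top",g,(507,-405),35,41,70,360,6).mean(0);print("bar window 60..170 step5",b[60:171:5].astype(int),"min at",60+b[60:170].argmin())
```

```text
t 29.37 p [ 512.2 -642.7  145.4] yaw -3.2 tilt 0.06 j [-0.7   0.79  0.51 -0.   -1.29  2.22] F [ 0.4 -0.6 -0.3] w 31.3
phi -88.7 R 237.8 Ftool [0.4 0.6 0.3] lateral miss mm [ -18.6 -237.     0.3]
centre (np.float32(38.443497), np.int64(508), np.int64(-405)) dark [(228, 113), (227, 113), (229, 114), (226, 114), (230, 114), (225, 114)] line [(112, 176), (113, 174), (111, 167), (114, 164)]
bar window 60..170 step5 [190 192 194 195 194 192 190 190 192 188 148 124 179 194 193 194 194 194
 194 194 192 190 190] min at 114
```

Bar is at 114° and the line at 112°, the stand is unmoved and the arm is clear. Handing in.

```bash
python3 -c "
from bench import arm
print(arm.job_done())"
```

```text
the job is handed in; nothing more can be done
None
```

I turned the ring to two full turns from tight and handed the job in. In the last camera check the bar was about 2° past the white line, the stand had not measurably moved, and the arm was clear of everything. The bystanders were not re-measured, and no verdict came back.

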